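# Put two rinsed measuring cylinders up to dry

### The job

Get the drying rack ready: push the drip tray fully home under the deck, and move the loose peg, which stands too close to the fixed one, into the socket at the far end of the row, pressed fully down and upright. Then turn both rinsed measuring cylinders upside down and lower one onto each of the two pegs until its rim rests on the peg's collar, the tray staying home and the pegs seated. Lower things, do not drop them, and leave the timer, tape roll and white stopper where they are.

Things in the scene. Friction and masses are not known exactly. Their poses are not given: they have to be found in the camera images.
- rack: Aluminium drying rack, fixed; deck 130 x 240 mm, top 46 mm above the bench, over a sliding drip tray. Origin on the bench under the deck's centre; x points from the tray's front to the back, y left along the row. Four places at x = 0: y = -75 mm fixed blue peg; -25 mm socket where the loose peg starts; +25 mm empty socket; +75 mm the empty end socket.
- drip_tray (a joint): How far the steel drip tray is pulled out of the rack towards the robot (m): 0 is fully home against its stop, more is further out (along the rack's -x). It slides with 1.5 N of friction and stays where it is left.
- tray_lip (a point): Middle of the front face of the tray's pull lip (90 mm wide, 14 to 32 mm above the bench), which stands 21 mm in front of the tray's front panel. With the tray home it lies at x = -90 mm, y = 0 of the rack's frame.
- loose_peg: Blue plastic drying peg, 60 g, lifts straight up out of its socket. Origin: centre of its collar's underside, level with the deck top (46 mm) when seated; z up the shaft. Below the collar a stub 14 mm across, 14 mm long, its last 4 mm tapered to 9 mm. Shaft 22 mm across from 6 to 76 mm above the origin, rounded above to the tip at 96 mm.
- loose_peg_seat (a point): Top centre of the loose peg's collar, a flat disc 46 mm across, 6 mm thick, 52 mm above the bench when seated in the deck; a cylinder's rim rests on it. From it rises the shaft, 22 mm across, straight for 70 mm, then rounded off to 8 mm at the tip, 90 mm above the collar top.
- fixed_peg_seat (a point): Top centre of the fixed blue peg's (rack's right-hand end) collar, a flat disc 46 mm across, 6 mm thick, 52 mm above the bench when seated in the deck; a cylinder's rim rests on it. From it rises the shaft, 22 mm across, straight for 70 mm, then rounded off to 8 mm at the tip, 90 mm above the collar top.
- end_socket (a point): Mouth, at the deck's top, of the empty end socket at the rack's left-hand end (farthest from the fixed peg): a round hole 17 mm across, chamfered 2 mm, through the 12 mm deck.
- cylinder_blue: Rinsed whitish plastic measuring cylinder, blue eight-sided foot and marks, 125 mm long, 50 to 80 g, lying on a flat of the foot, mouth to the left and a little away, 0.02 rad below level. Body 36 mm across outside, 30 inside; foot 44 mm across flats, 9 mm thick. Origin: centre of the foot's underside, 22 mm above the bench; z axis: along the cylinder from foot to mouth.
- cylinder_blue_mouth (a point): Centre of the open mouth (rim plane, rim 39 mm across) of the blue-footed cylinder, 125 mm from its origin; inside depth 116 mm. Pinch the body about 36 mm from the foot's underside: with the tool leaning 45 degrees along the cylinder, fingertips towards the mouth, swinging it over to lean 45 degrees the other way turns the mouth from level to straight down.
- cylinder_red: Rinsed whitish plastic measuring cylinder, red eight-sided foot and marks, 125 mm long, 50 to 80 g, lying on a flat of the foot, mouth to the left and a little away, 0.02 rad below level. Body 36 mm across outside, 30 inside; foot 44 mm across flats, 9 mm thick. Origin: centre of the foot's underside, 22 mm above the bench; z axis: along the cylinder from foot to mouth.
- cylinder_red_mouth (a point): Centre of the open mouth (rim plane, rim 39 mm across) of the red-footed cylinder, 125 mm from its origin; inside depth 116 mm. Pinch the body about 36 mm from the foot's underside: with the tool leaning 45 degrees along the cylinder, fingertips towards the mouth, swinging it over to lean 45 degrees the other way turns the mouth from level to straight down.
- timer: Bystander: small white lab timer, 74 x 71 x 18 mm, lying near the bench's front edge; origin at its underside.
- tape_roll: Bystander: roll of buff tape lying flat, 96 x 95 x 25 mm, beyond the cylinders; origin at its underside.
- white_stopper: Bystander: white rubber stopper, 29 mm across, 25 mm high, standing beyond the cylinders; origin at its underside.
Mind the look-alikes: they are no part of the job. What is shaped like the cylinder_red but orange is not meant.

How it is judged:
On the way, in this order (a step that is already met when the one before it is completed fails the run):
1. the drip tray is fully home and the loose peg stands fully seated in the end socket (value of joint drip_tray below 0.006 m and distance between loose_peg and end_socket below 0.005 m and angle between loose_peg's own z axis and vertical below 0.06 rad), for 0.2 s.
2. a first cylinder stands upside down on a peg, its rim on the collar, the tray still home and the peg seated (all of step 1 and ((distance between cylinder_blue_mouth and fixed_peg_seat below 0.009 m and angle between cylinder_blue's own z axis and vertical above 3.06 rad) or (distance between cylinder_blue_mouth and loose_peg_seat below 0.009 m and angle between cylinder_blue's own z axis and vertical above 3.06 rad) or (distance between cylinder_red_mouth and fixed_peg_seat below 0.009 m and angle between cylinder_red's own z axis and vertical above 3.06 rad) or (distance between cylinder_red_mouth and loose_peg_seat below 0.009 m and angle between cylinder_red's own z axis and vertical above 3.06 rad))), for 0.2 s.
At the end, for the whole second after the job is handed in: Tray within 6 mm of home; loose peg within 5 mm of the end socket, upright within 0.06 rad; each cylinder on a peg of its own, mouth down, mouth centre within 9 mm of the peg's seat, axis within 0.08 rad of vertical; cylinders and peg at rest (under 0.02 m/s) (all of step 1 and (((distance between cylinder_blue_mouth and fixed_peg_seat below 0.009 m and angle between cylinder_blue's own z axis and vertical above 3.06 rad) and (distance between cylinder_red_mouth and loose_peg_seat below 0.009 m and angle between cylinder_red's own z axis and vertical above 3.06 rad)) or ((distance between cylinder_blue_mouth and loose_peg_seat below 0.009 m and angle between cylinder_blue's own z axis and vertical above 3.06 rad) and (distance between cylinder_red_mouth and fixed_peg_seat below 0.009 m and angle between cylinder_red's own z axis and vertical above 3.06 rad))) and linear speed of each of cylinder_blue, cylinder_red, loose_peg below 0.02 m/s); the robot touches nothing.
It fails at once if a cylinder or the loose peg is dropped (falls freely faster than 0.6 m/s) ((linear speed of cylinder_blue above 0.6 m/s and contact force between each of the arm, the fingers and cylinder_blue below 0.02 N) or (linear speed of cylinder_red above 0.6 m/s and contact force between each of the arm, the fingers and cylinder_red below 0.02 N) or (linear speed of loose_peg above 0.6 m/s and contact force between each of the arm, the fingers and loose_peg below 0.02 N)).
It fails at once if a bystander (timer, tape roll or white stopper) is shifted by more than 3 cm (distance of any of timer, tape_roll, white_stopper from where it was at the start of the episode above 0.03 m).
It also fails if it takes over 72 s, if anything falls off the work surface, if the arm or the gripper's body presses on something with over 40 N, if the wrist force passes 120 N, or if a joint passes its speed limit or range.

### The arm

A 7-joint arm with a two-finger parallel gripper is mounted at the origin on a cart in front of the work surface, level with it; the furniture and walls round the work are solid. World frame = base frame: x ahead of the robot, y to its left, z up, the work surface at z = 0. Lengths are in m, angles in rad, forces in N, time in s.
With the tool pointing down it reaches from about 0.425 to 0.925 m from the base axis. Payload 6.8 kg.
Tool frame: the origin (TCP) lies at the very end of the fingers, on their centre line; the grasp point (between the pads) lies 19 mm behind it; z points along the fingers, y is the line along which they close (so a half turn about z gives the same grasp; the last joint's range is limited). The gripper opens to 85 mm and grips with 20 to 120 N. Pads are 22 mm wide; open, the fingers measure 114 mm over their backs; the gripper's body (76 mm by 85 mm) begins 54 mm behind the grasp point. The pads swing forward as they close: fully open they stand 13 mm farther back than shut.
Start: joints at [1.231, 0.477, 0.022, 1.555, -0.011, 1.109, -0.083], TCP at [0.155, -0.657, 0.231] pointing down, gripper open.
Joint ranges: [-2.96, 2.96], [-0.34, 2.1], [-1.41, 1.46], [0.24, 2.44], [-1.37, 4.51], [0.17, 1.92], [-2.96, 2.96]. Speed limits (rad/s): [2.39, 2.39, 3.14, 3.14, 3.14, 3.14, 3.14].

### API

Orientations are given as a unit quaternion [w, x, y, z].
In Python, from station import * gives the robot as it stands.
- The arm moves only by the tool jog_arm, never from a script. Its argument "moves" is one flat list of numbers, 7 for each row, row after row: the shift along the tool's x, y, z normalised to -1 to 1, where 1 is 20 mm, then the turn, a rotation vector about the tool's x, y, z normalised to -1 to 1, where 1 is 4 degrees, then the opening, from 0 (shut) to 1 (fully open). In form: [x, y, z, rx, ry, rz, claw, x, y, z, rx, ry, rz, claw, ...]. A call has exactly 8 rows; each row shifts and turns the commanded pose from where the row before left it, along the tool's axes as they then stand; what a row does not reach is not made up. A row lasts 1/12 s, in which the tool goes at most 41.7 mm and 7.16 degrees, less where a joint would pass 70% of its speed; a pose out of reach is approached as far as the arm can. A call with a number of a shift or a turn outside -1 to 1 is refused whole. A call with a gripper value outside its range is refused whole. The fingers move at their own pace and stop on an object; "grip_force" is the grip in N (left out, the last holds). Time passes only in rows, so rows that do not move let the fingers close, or fill a call up. It gives the time, the measured TCP pose, the force, the opening and the grip force at its end, in the units of the state.
- get_obs(): the state, without advancing time (a new reading comes with each control period).
- read_camera(name): name is "scene" or "side" or "wrist"; returns a dict with "color" (420x560x3 uint8, blue, green, red), "fx", "fy", "cx", "cy" (pixels), "rvec" (rotation vector, rad) and "tvec" (3), from world to camera coordinates, as OpenCV has them. Camera axes: x right, y down, z forward; pixel columns grow to the right and rows downward; lengths in m; the calibration is good to about 2 mm. A picture is of the moment at which its call begins. There is no depth.
- hand_in(): hands the job in; it is judged then, once.
The state is a dict: "t": time; "q": joint angles; "joint_vel": joint speeds; "joint_torque": joint torques, N m; "eef_pos": TCP position; "tool_rot": TCP orientation; "contact_force": force on the tool from outside, world axes, zero at the start; "torque": the same for the moment, N m; "gripper_width": opening from 0.0 (shut) to 1.0 (fully open); "grasp_force": force on a finger pad.
Only numpy, scipy, OpenCV 4.12 (cv2) and the standard library are available. Lean on these libraries where they do the work, as an engineer would, in place of code of your own. Each camera call takes 0.05 s, during which the arm holds its last target. There are 200 camera calls.

## Working session

There is one attempt and no reset: what is moved stays moved. The work goes in short steps, Python scripts to look and compute and a tool call to move; the robot and the scene stay as the last step left them, time stands still between calls to the robot, and variables do not carry over. Pictures are saved under pics/ and viewed, at most 10 in all, crops included, and the job is handed in when it is done.

Besides the shell and the picture viewer there is one more tool, called after ">>>" as name(argument=value, ...) on one line, values as JSON. jog_arm: Moves the arm, as the interface text tells. Scaled input: -1 to 1 covers 20 mm each way for a shift and 4 degrees each way for a turn. Its arguments: {"type":"object","properties":{"moves":{"type":"array"},"grip_force":{"type":"number"}},"required":["moves"]}

```bash
mkdir -p pics; ls; python3 - <<'E'
from station import *
import cv2,numpy as np
o=get_obs();print(o)
ims=[]
for n in("scene","side"):
    c=read_camera(n);cv2.imwrite(f"pics/{n}0.png",c["color"])
    R=cv2.Rodrigues(np.array(c["rvec"]))[0];print(n,c["fx"],c["cx"],c["cy"],-R.T@np.array(c["tvec"]).ravel(),R[2])
E
```

```text
pics
{'t': 0.0, 'q': array([ 1.23093049,  0.47780861,  0.02233761,  1.55645124, -0.0114771 ,
        1.10928118, -0.08310807]), 'joint_vel': array([ 0.00065232,  0.00020435, -0.00060748,  0.00121082, -0.00019538,
       -0.00155034, -0.00120846]), 'joint_torque': array([ 1.53350888e-04, -5.96462202e+01,  1.60814624e+00, -2.81198448e+01,
        1.24701503e-02,  9.52636474e-03, -1.77918182e-06]), 'eef_pos': array([ 0.154891  , -0.65638564,  0.23032006]), 'tool_rot': array([-8.91717448e-04,  9.93291192e-01,  1.15636414e-01, -1.81847191e-04]), 'contact_force': array([-0.27106065, -0.19813667, -0.96519766]), 'torque': array([ 0.04098494, -0.04043891, -0.03175836]), 'grasp_force': 0.0, 'gripper_width': 1.0012426402528984}
scene 494.6348539891029 276.7927825039301 208.72020655140716 [-0.30445878  1.00588605  0.84570684] [ 0.57145018 -0.62563606 -0.53105952]
side 496.7528966570302 287.0614525999927 211.3456924603627 [0.30640252 0.8396748  1.0826214 ] [ 0.17134612 -0.60334869 -0.77885228]
```

View pics/scene0.png

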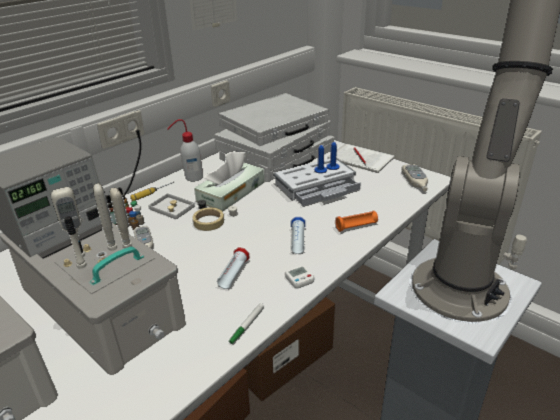

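View pics/side0.png

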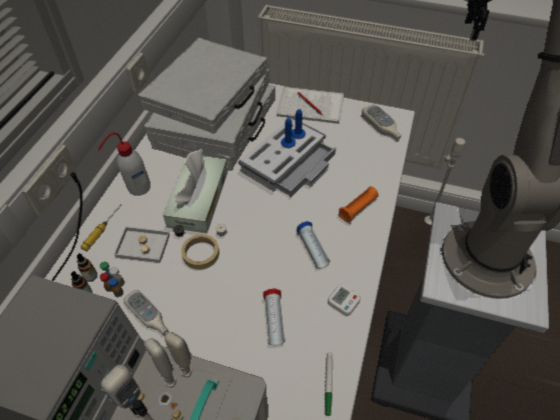

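Candidates: the blue-footed cylinder is at scene (298,233), the red-footed one at (235,267), and an orange look-alike (not wanted) at (357,220). The pegs are at scene (321,158) and (334,155). In the side view, blue is at (313,245), red at (273,317) and orange at (358,204). Next, a close crop with a grid.

```bash
python3 - <<'E'
import cv2,numpy as np
def crop(n,x,y,w,h,s):
    im=cv2.imread(f"pics/{n}0.png")[y:y+h,x:x+w]
    im=cv2.resize(im,None,fx=s,fy=s,interpolation=cv2.INTER_CUBIC)
    for v in range((x+9)//10*10,x+w,10):
        X=int((v-x+.5)*s);cv2.line(im,(X,0),(X,5),(0,0,255),1)
        if v%20==0: cv2.putText(im,str(v),(X+1,12),0,.35,(0,0,255),1)
    for v in range((y+9)//10*10,y+h,10):
        Y=int((v-y+.5)*s);cv2.line(im,(0,Y),(5,Y),(0,0,255),1)
        if v%20==0: cv2.putText(im,str(v),(6,Y+4),0,.35,(0,0,255),1)
    return im
a=np.hstack([crop("scene",265,135,100,75,4),crop("side",235,105,100,75,4)])
b=np.hstack([crop("scene",215,215,100,75,4),crop("side",235,160,100,75,4)])
cv2.imwrite("pics/rack.png",np.hstack([crop("scene",268,135,96,72,8)])[:600,:800])
cv2.imwrite("pics/rackside.png",crop("side",236,105,100,90,6.6)[:600,:800])
c=np.hstack([crop("scene",212,212,98,80,4),crop("side",255,215,80,145,4)[:320]]) if 0 else None
L=crop("scene",212,212,98,80,4.0); Rr=crop("side",255,215,80,140,4.2)[:588]
can=np.zeros((588,L.shape[1]+Rr.shape[1],3),np.uint8);can[:L.shape[0],:L.shape[1]]=L;can[:Rr.shape[0],L.shape[1]:]=Rr
cv2.imwrite("pics/cyl.png",can[:, :800])
E
```

```text
(no output)
```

View pics/rack.png

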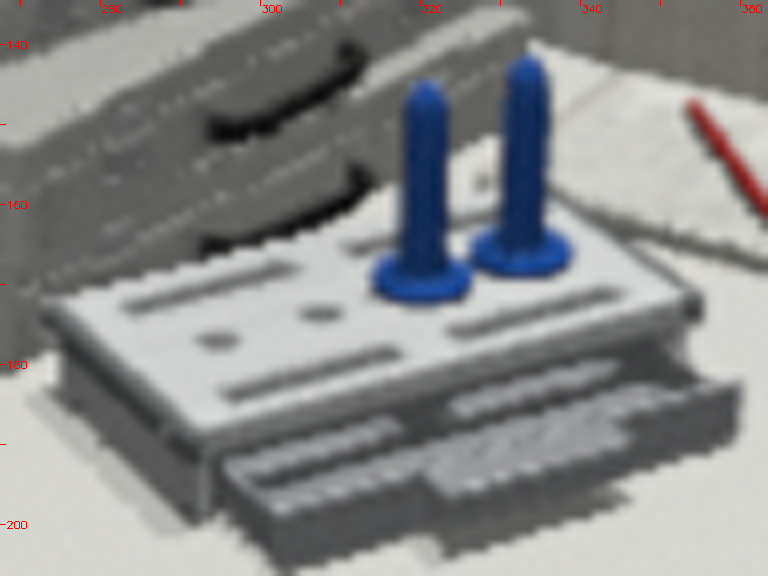

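View pics/rackside.png

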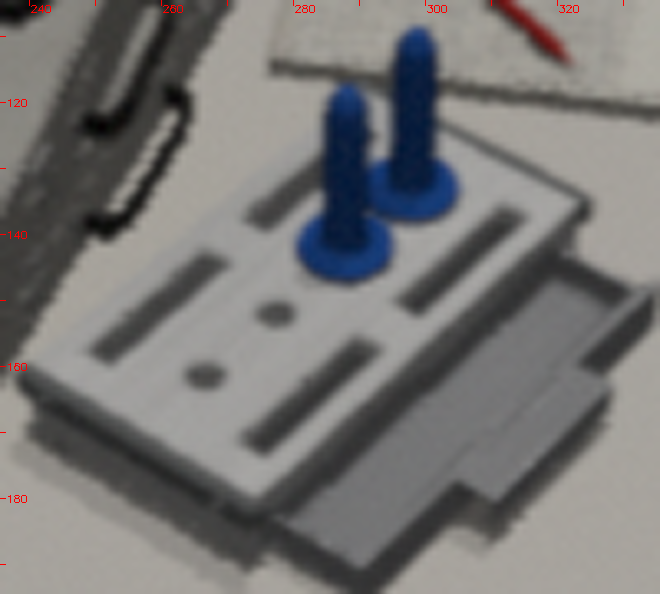

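View pics/cyl.png

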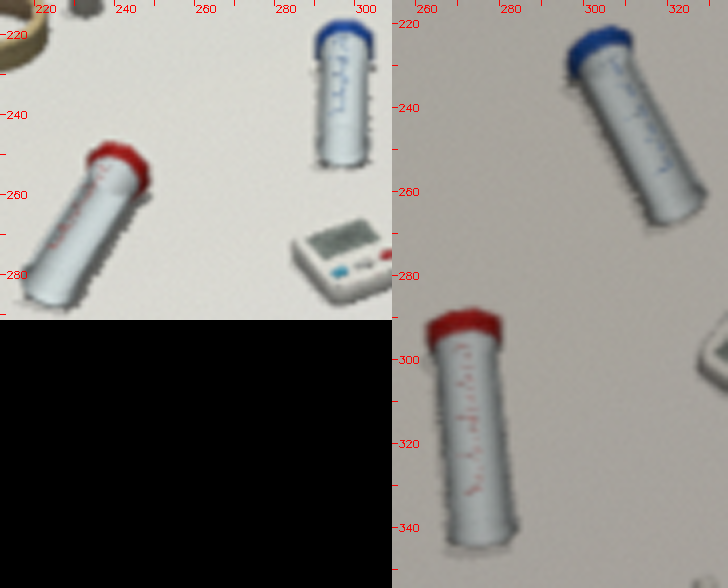

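The deck, pegs, sockets, lip and both cylinders' outlines are clear in the crops. I'll fit the poses from these pixels.

```bash
cat > h.py <<'E'
import cv2,numpy as np
from scipy.optimize import least_squares
from scipy.spatial.transform import Rotation as Ro
def proj(c,P):
    K=np.array([[c["fx"],0,c["cx"]],[0,c["fy"],c["cy"]],[0,0,1.]])
    return cv2.projectPoints(np.asarray(P,float).reshape(-1,3),np.array(c["rvec"],float),np.array(c["tvec"],float),K,None)[0].reshape(-1,2)
def onplane(c,uv,z):
    R=cv2.Rodrigues(np.array(c["rvec"],float))[0];C=-R.T@np.array(c["tvec"],float).ravel()
    d=R.T@np.array([(uv[0]-c["cx"])/c["fx"],(uv[1]-c["cy"])/c["fy"],1]);return C+d*(z-C[2])/d[2]
def T(p): # x,y,yaw
    c,s=np.cos(p[2]),np.sin(p[2]);return lambda P:np.array(P)@np.array([[c,s,0],[-s,c,0],[0,0,1]])+[p[0],p[1],0]
def cylmodel(p,pitch=-.02,z0=.022):
    # axis dir yaw p[2]
    yaw=p[2];a=np.array([np.cos(yaw)*np.cos(pitch),np.sin(yaw)*np.cos(pitch),np.sin(pitch)]);e=np.array([-np.sin(yaw),np.cos(yaw),0]);u=np.cross(a,e)
    o=np.array([p[0],p[1],z0]);pts=[]
    for s,r,n,ph in((0,.022/np.cos(np.pi/8),8,np.pi/8),(.009,.022/np.cos(np.pi/8),8,np.pi/8),(.125,.0195,24,0)):
        for k in range(n):
            t=ph+2*np.pi*k/n;pts.append(o+a*s+r*(np.cos(t)*e+np.sin(t)*u))
    return np.array(pts)
E
python3 - <<'E'
from station import *
from h import *
sc,sd=read_camera("scene"),read_camera("side")
M=[(0,-25,142),(0,-75,142),(0,-25,52),(0,-75,52),(0,75,46),(0,25,46),(65,120,46),(-65,120,46),(-65,-120,46)]
M=np.array(M)/1000
S=[(320.6,144),(333.5,141),(320.5,168.5),(332.6,165.4),(294.75,177.1),(307.6,173.75),(273.1,173.9),(292.5,188.25),(355,172)]
D=[(288.2,117.6),(298.7,108.8),(287.9,140.9),(298.1,132.5),(266.6,161.5),(277.2,151.9),(238.8,160.6),(275.2,179.8),(324.6,135.6)]
f=lambda p:np.concatenate([(proj(sc,T(p)(M))-S).ravel(),(proj(sd,T(p)(M))-D).ravel()])
r=least_squares(f,[.5,-.4,0],loss="soft_l1");print("rack",r.x,np.round(f(r.x).reshape(-1,2),1).tolist())
rk=r.x
Lm=lambda d:np.array([(-90-d*1e3,45,32),(-90-d*1e3,-45,32)])/1000
g=lambda d:np.concatenate([(proj(sc,T(rk)(Lm(d[0])))-[(322.5,196.6),(346.5,189.5)]).ravel(),(proj(sd,T(rk)(Lm(d[0])))-[(310.5,180.3),(327.5,164)]).ravel()])
q=least_squares(g,[.05]);print("tray",q.x,q.fun.round(1))
def cl(pts,s,x,y):return np.array(pts)/s+[x-.5,y-.5]
out={"blue":(cl([(316,42),(318,30),(330,21),(345,19),(362,24),(373,38),(320,100),(369,100),(318,163),(368,160),(343,168)],4,212,212),
 cl([(177,72),(177,48),(190,37),(215,28),(236,28),(241,50),(277,125),(314,190),(308,210),(285,224),(265,225),(217,150)],4.2,255,215),(.48,0,1.2)),
"red":(cl([(87,165),(92,152),(112,142),(135,148),(150,172),(52,225),(23,268),(22,285),(45,304),(68,307),(82,290),(115,243)],4,212,212),
 cl([(36,342),(37,323),(55,312),(85,309),(108,318),(109,348),(46,420),(114,430),(55,540),(75,548),(105,545),(122,528)],4.2,255,215),(.5,.2,1.2))}
def hd(c,p,pts):
    h=cv2.convexHull(proj(c,cylmodel(p)).astype(np.float32));return [cv2.pointPolygonTest(h,tuple(map(float,q)),True) for q in pts]
for n,(a,b,i) in out.items():
    o=[onplane(sd,b[:4].mean(0),.022)[:2]];i=(*o[0],1.6)
    F=lambda p:np.array(hd(sc,p,a)+hd(sd,p,b))
    r=min((least_squares(F,(*o[0],y),loss="soft_l1",diff_step=1e-4) for y in(.8,1.2,1.6,2.)),key=lambda r:r.cost)
    print(n,r.x,r.fun.round(1))
for n,uv,z in(("timer",(300,276),.018),("tape",(208,218),.012),("stopper",(233,211),.012),("orange",(357,220),.02)):print(n,onplane(sc,uv,z))
E
```

```text
rack [ 0.6164755  -0.19604528 -0.37053397] [[0.1, 0.8], [-0.2, 0.7], [-0.5, 0.2], [-0.3, -0.0], [-0.1, -0.1], [-0.1, -0.2], [1.1, -1.7], [-0.3, 0.3], [-1.4, -0.5], [0.2, 0.4], [0.2, 0.3], [0.1, 0.2], [-0.1, -0.2], [0.4, -0.3], [0.5, -0.1], [1.2, -0.6], [-0.4, 0.6], [-0.8, -0.7]]
tray [0.04572319] [ 0.8 -0.4  0.2 -0.2  0.  -0.5  1.  -1.9]
blue [0.48262175 0.05453905 2.23821253] [ 0.6 -0.1  0.1 -0.2 -0.3 -0.1  2.   0.3 -0.4 -1.2  0.1  0.2 -0.3 -0.1
  0.2 -0.5  1.6  1.5  0.2 -0.2 -0.3  0.1 -0.4]
red [0.5023586  0.27056732 1.9615227 ] [ 1.1  0.3  0.1 -0.3  0.   1.4  0.7  0.7  0.8 -0.4 -0.6 -0.8 -0.2  0.1
 -0.   0.2  0.6  1.5  0.2  1.8 -0.9 -0.2  0.1  1.8]
timer [0.32249621 0.23732847 0.018     ]
tape [0.72117725 0.20013673 0.012     ]
stopper [0.69048004 0.122161   0.012     ]
orange [ 0.35510717 -0.07314644  0.02      ]
```

```bash
cat > plan.py <<'E'
import sys
from station import *
from h import *
RK=np.array([0.6165,-0.1960,-0.3705])
def rk(x,y,z): return T(RK)([[x,y,z]])[0]   # rack -> world
def down(yaw): return Ro.from_euler("z",yaw)*Ro.from_euler("x",np.pi)   # tool x at yaw, z down
def lean(yaw,th): return down(yaw)*Ro.from_euler("y",-th)  # th=-45deg: tips along +yaw ; +: other way
def cur():
    o=get_obs();w,x,y,z=o["tool_rot"];return np.array(o["eef_pos"]),Ro.from_quat([x,y,z,w])
def plan(targets,start=None,pad=True):
    """targets: (pos,Rot,claw,maxfrac)"""
    p,R=start or cur();rows=[]
    for pos,Rt,g,v in targets:
        n=int(np.ceil(max(np.linalg.norm(pos-p)/.02/v,np.degrees((R.inv()*Rt).magnitude())/4/v,1)-1e-6))
        p0,R0=p,R;rv=(R0.inv()*Rt).as_rotvec()
        for k in range(1,n+1):
            tp=p0+(pos-p0)*k/n;tr=R0*Ro.from_rotvec(rv*k/n)
            s=np.clip((R.inv().apply(tp-p)/.02).round(2),-1,1);t=np.clip((np.degrees((R.inv()*tr).as_rotvec())/4).round(2),-1,1)
            p=p+R.apply(s*.02);R=R*Ro.from_rotvec(np.radians(t*4));rows.append([*s,*t,g])
    g=rows[-1][-1]
    while pad and len(rows)%8: rows.append([0,0,0,0,0,0,g])
    for i in range(0,len(rows),8):
        print("["+", ".join(",".join(f"{x+0:g}" for x in r) for r in rows[i:i+8])+"]")
    return p,R
E
python3 - <<'E'
from plan import *
Y=RK[2]+np.pi/2
plan([(rk(-.185,0,.13),down(Y),0,.97),(rk(-.185,0,.02),down(Y),0,.95)])
E
```

```text
[0.63,-0.7,0.16,0,0,-0.43,0, 0.65,-0.68,0.16,0,0,-0.44,0, 0.67,-0.66,0.15,0,0,-0.43,0, 0.69,-0.64,0.16,0,0,-0.43,0, 0.71,-0.61,0.16,0,0,-0.44,0, 0.72,-0.6,0.16,0,0,-0.43,0, 0.75,-0.57,0.16,0,0,-0.43,0, 0.76,-0.55,0.15,0,0,-0.44,0]
[0.78,-0.53,0.16,0,0,-0.43,0, 0.79,-0.5,0.16,0,0,-0.44,0, 0.81,-0.48,0.16,0,0,-0.43,0, 0.82,-0.46,0.16,-0.01,0,-0.43,0, 0.84,-0.43,0.15,0,0,-0.44,0, 0.85,-0.4,0.16,0,0,-0.43,0, 0.86,-0.38,0.16,0,0,-0.43,0, 0.87,-0.35,0.16,0,0,-0.44,0]
[0.88,-0.32,0.15,0,0,-0.43,0, 0.89,-0.3,0.16,0,0,-0.43,0, 0.9,-0.27,0.16,0,0,-0.44,0, 0.91,-0.25,0.16,0,0,-0.43,0, 0.92,-0.22,0.16,0,0,-0.43,0, 0.92,-0.18,0.15,0,0,-0.44,0, 0.92,-0.17,0.16,0,0,-0.43,0, 0.93,-0.13,0.16,0,0,-0.43,0]
[0.94,-0.1,0.16,0,-0.01,-0.44,0, 0.93,-0.08,0.15,0,0,-0.43,0, 0.94,-0.05,0.16,0,0,-0.43,0, 0.94,-0.02,0.16,0,0,-0.44,0, 0.94,0.01,0.16,0,0,-0.43,0, 0.94,0.04,0.15,0,0,-0.44,0, 0.94,0.07,0.16,0,0,-0.43,0, 0.93,0.09,0.16,0,0,-0.43,0]
[0,0,0.92,0,0,0,0, 0,0,0.91,0,0,0,0, 0,0,0.92,0,0,0,0, 0,0,0.91,0,0,0,0, 0,0,0.92,0,0,0,0, 0.01,0,0.92,0,0,0,0, 0,0,0,0,0,0,0, 0,0,0,0,0,0,0]
```

>>> jog_arm(moves=[0.63,-0.7,0.16,0,0,-0.43,0,0.65,-0.68,0.16,0,0,-0.44,0,0.67,-0.66,0.15,0,0,-0.43,0,0.69,-0.64,0.16,0,0,-0.43,0,0.71,-0.61,0.16,0,0,-0.44,0,0.72,-0.6,0.16,0,0,-0.43,0,0.75,-0.57,0.16,0,0,-0.43,0,0.76,-0.55,0.15,0,0,-0.44,0])

```text
t: 0.87
eef_pos: [0.2276, -0.5241, 0.2058]
tool_rot: [-0.0, 0.972, 0.235, -0.0]
contact_force: [0.4, 0.8, -0.0]
gripper_width: 0.002
grasp_force: 0.0
```

>>> jog_arm(moves=[0.78,-0.53,0.16,0,0,-0.43,0,0.79,-0.5,0.16,0,0,-0.44,0,0.81,-0.48,0.16,0,0,-0.43,0,0.82,-0.46,0.16,0,0,-0.43,0,0.84,-0.43,0.15,0,0,-0.44,0,0.85,-0.4,0.16,0,0,-0.43,0,0.86,-0.38,0.16,0,0,-0.43,0,0.87,-0.35,0.16,0,0,-0.44,0])

```text
t: 1.53
eef_pos: [0.3004, -0.3917, 0.1805]
tool_rot: [0.0, 0.936, 0.352, 0.0]
contact_force: [0.3, -0.2, -1.0]
gripper_width: 0.001
grasp_force: 0.0
```

>>> jog_arm(moves=[0.88,-0.32,0.15,0,0,-0.43,0,0.89,-0.3,0.16,0,0,-0.43,0,0.9,-0.27,0.16,0,0,-0.44,0,0.91,-0.25,0.16,0,0,-0.43,0,0.92,-0.22,0.16,0,0,-0.43,0,0.92,-0.18,0.15,0,0,-0.44,0,0.92,-0.17,0.16,0,0,-0.43,0,0.93,-0.13,0.16,0,0,-0.43,0])

```text
t: 2.2
eef_pos: [0.3726, -0.2596, 0.1552]
tool_rot: [0.0, 0.887, 0.462, 0.0]
contact_force: [-0.1, 0.5, -0.3]
gripper_width: -0.0
grasp_force: 0.0
```

>>> jog_arm(moves=[0.94,-0.1,0.16,0,0,-0.44,0,0.93,-0.08,0.15,0,0,-0.43,0,0.94,-0.05,0.16,0,0,-0.43,0,0.94,-0.02,0.16,0,0,-0.44,0,0.94,0.01,0.16,0,0,-0.43,0,0.94,0.04,0.15,0,0,-0.44,0,0.94,0.07,0.16,0,0,-0.43,0,0.93,0.09,0.16,0,0,-0.43,0])

```text
t: 2.87
eef_pos: [0.4446, -0.1276, 0.1301]
tool_rot: [0.0, 0.824, 0.566, 0.0]
contact_force: [-0.0, 0.2, 0.7]
gripper_width: -0.002
grasp_force: 0.0
```

>>> jog_arm(moves=[0,0,0.92,0,0,0,0,0,0,0.92,0,0,0,0,0,0,0.92,0,0,0,0,0,0,0.92,0,0,0,0,0,0,0.92,0,0,0,0,0,0,0.92,0,0,0,0,0,0.8,0,0,0,0,0,0,0.5,0,0,0,0,0])

```text
t: 3.53
eef_pos: [0.4685, -0.1379, 0.0188]
tool_rot: [-0.001, 0.825, 0.565, -0.0]
contact_force: [1.3, -0.2, 0.2]
gripper_width: 0.003
grasp_force: 0.0
```

>>> jog_arm(moves=[0,0.3,0,0,0,0,0,0,0.3,0,0,0,0,0,0,0.3,0,0,0,0,0,0,0.3,0,0,0,0,0,0,0.3,0,0,0,0,0,0,0.25,0,0,0,0,0,0,0.25,0,0,0,0,0,0,0.25,0,0,0,0,0])

```text
t: 4.2
eef_pos: [0.5107, -0.1555, 0.02]
tool_rot: [0.0, 0.825, 0.565, 0.0]
contact_force: [-1.5, 2.0, 2.0]
gripper_width: 0.001
grasp_force: 0.9
```

>>> jog_arm(moves=[0,0.1,0,0,0,0,0,0,0.1,0,0,0,0,0,0,0.1,0,0,0,0,0,0,0.05,0,0,0,0,0,0,0.05,0,0,0,0,0,0,0.05,0,0,0,0,0,0,0,0,0,0,0,0,0,0,0,0,0,0,0])

```text
t: 4.87
eef_pos: [0.5188, -0.1587, 0.0199]
tool_rot: [0.0, 0.825, 0.565, 0.0]
contact_force: [-1.6, -0.4, 0.9]
gripper_width: -0.001
grasp_force: 0.4
```

>>> jog_arm(moves=[0,0.1,0,0,0,0,0,0,0.1,0,0,0,0,0,0,0.1,0,0,0,0,0,0,0,0,0,0,0,0,0,0,0,0,0,0,0,0,0,0,0,0,0,0,0,0,0,0,0,0,0,0,0,0,0,0,0,0])

```text
t: 5.53
eef_pos: [0.5199, -0.1593, 0.0191]
tool_rot: [-0.003, 0.825, 0.565, -0.003]
contact_force: [-11.8, 3.9, 8.7]
gripper_width: -0.001
grasp_force: 6.3
```

>>> jog_arm(moves=[0,-0.5,0,0,0,0,0,0,-0.5,-0.2,0,0,0,0,0,0,-1,0,0,0,0,0,0,-1,0,0,0,0,0,0,-1,0,0,0,0,0,0,-1,0,0,0,1,0,0,-1,0,0,0,1,0,0,-1,0,0,0,1])

```text
t: 6.2
eef_pos: [0.5057, -0.1535, 0.1453]
tool_rot: [0.001, 0.825, 0.565, 0.0]
contact_force: [0.7, -0.5, 0.6]
gripper_width: 0.417
grasp_force: 0.0
```

>>> jog_arm(moves=[0,0,-1,0,0,0,1,0,0,-1,0,0,0,1,-0.2,0.4,-0.5,0,0,0,1,-0.2,0.9,0,0,0,0,1,-0.2,0.9,0,0,0,0,1,-0.2,0.9,0,0,0,0,1,-0.2,0.9,0,0,0,0,1,0,0,0,0,0,0,1])

```text
t: 6.87
eef_pos: [0.5753, -0.2033, 0.1943]
tool_rot: [0.001, 0.826, 0.564, 0.001]
contact_force: [0.1, -0.8, -0.1]
gripper_width: 0.999
grasp_force: 0.0
```

```bash
python3 - <<'E'
from plan import *
p,R=cur();print(p,T(RK)([[0,-.025,0]]))
c=read_camera("wrist");im=c["color"].copy()
for q in [(0,-.025,.142),(0,-.075,.142),(0,.025,.046),(0,.075,.046),(0,-.025,.052),(0,-.075,.052)]:
    u=proj(c,rk(*q))[0];print(q,u.round(1))
    if abs(u).max()<2000: cv2.drawMarker(im,tuple(int(v) for v in u),(0,255,0),0,10,1)
s=read_camera("side")
sd=cv2.resize(s["color"][90:200,220:340],None,fx=3.8,fy=3.8)[:420]
cv2.imwrite("pics/w1.png",cv2.resize(np.hstack([im,sd]),None,fx=.78,fy=.78,interpolation=cv2.INTER_AREA)[:, :800])
E
```

```text
[ 0.57527423 -0.20333023  0.19433902] [[ 0.60744796 -0.21930366  0.        ]]
(0, -0.025, 0.142) [331.4 237.3]
(0, -0.075, 0.142) [328.  301.5]
(0, 0.025, 0.046) [316.9 145.3]
(0, 0.075, 0.046) [318.9  86.5]
(0, -0.025, 0.052) [315.8 199.9]
(0, -0.075, 0.052) [314.1 248.4]Traceback (most recent call last):
  File "<stdin>", line 9, in <module>
    return _nx.concatenate(arrs, 1, dtype=dtype, casting=casting)
           ~~~~~~~~~~~~~~~^^^^^^^^^^^^^^^^^^^^^^^^^^^^^^^^^^^^^^^
ValueError: all the input array dimensions except for the concatenation axis must match exactly, but along dimension 0, the array at index 0 has size 420 and the array at index 1 has size 418
```

```bash
python3 - <<'E'
from plan import *
c=read_camera("wrist");im=c["color"].copy()
for q in [(0,-.025,.142),(0,-.075,.142),(0,.025,.046),(0,.075,.046),(0,-.025,.052),(0,-.075,.052)]:
    u=proj(c,rk(*q))[0];cv2.drawMarker(im,tuple(int(round(v)) for v in u),(0,255,0),0,10,1)
cv2.imwrite("pics/w1.png",cv2.resize(im[60:360,120:520],None,fx=2,fy=2))
E
```

```text
(no output)
```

View pics/w1.png

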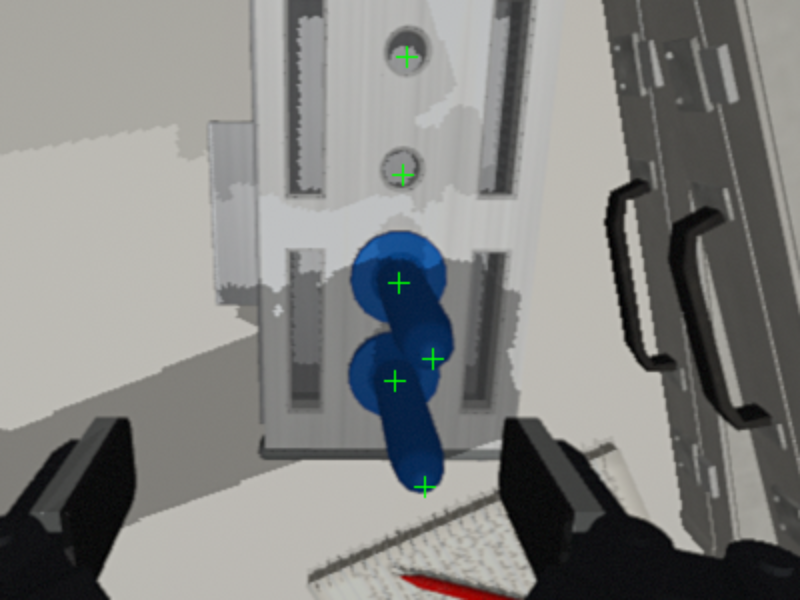

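The tray lip is home at left. The two pegs' collars are at (398,275) and (394,372), with sockets at (403,170) and (407,52). Everything lies about 2.5 mm further toward rack +y than predicted, so I'll shift the rack estimate.

```bash
sed -i 's/RK=np.array.*/RK=np.array([0.6174,-0.1937,-0.3705])/' plan.py; python3 - <<'E'
from plan import *
Y=RK[2]+np.pi/2
plan([(rk(0,-.025,.19),down(Y),1,.95),(rk(0,-.025,.08),down(Y),1,.93)])
E
```

```text
[-0.04,0.66,0.06,0,0,0,1, -0.04,0.65,0.07,0,0,0,1, -0.03,0.66,0.06,0,0,0,1, 0,0,0.92,0,0,0,1, 0,0,0.91,0,0,0,1, 0,0,0.92,0,0,0,1, 0,0,0.92,0,0,0,1, 0,0,0.92,0,0,0,1]
[0,0,0.91,0,0,0,1, 0,0,0,0,0,0,1, 0,0,0,0,0,0,1, 0,0,0,0,0,0,1, 0,0,0,0,0,0,1, 0,0,0,0,0,0,1, 0,0,0,0,0,0,1, 0,0,0,0,0,0,1]
```

>>> jog_arm(moves=[-0.04,0.66,0.06,0,0,0,1,-0.04,0.65,0.07,0,0,0,1,-0.03,0.66,0.06,0,0,0,1,0,0,0.9,0,0,0,1,0,0,0.9,0,0,0,1,0,0,0.9,0,0,0,1,0,0,0.9,0,0,0,1,0,0,0.9,0,0,0,1])

```text
t: 7.68
eef_pos: [0.6082, -0.2166, 0.0997]
tool_rot: [0.0, 0.825, 0.565, 0.0]
contact_force: [-0.2, -0.4, -0.3]
gripper_width: 1.005
grasp_force: 0.0
```

>>> jog_arm(moves=[0,0,0.9,0,0,0,0.3,0,0,0,0,0,0,0.2,0,0,0,0,0,0,0.1,0,0,0,0,0,0,0,0,0,0,0,0,0,0,0,0,0,0,0,0,0,0,0,0,0,0,0,0,0,0,0,0,0,0,0], grip_force=40)

```text
t: 8.35
eef_pos: [0.6097, -0.2174, 0.0837]
tool_rot: [0.001, 0.825, 0.565, 0.001]
contact_force: [-1.2, 0.3, 7.1]
gripper_width: 0.247
grasp_force: 39.2
```

>>> jog_arm(moves=[0,0,-0.5,0,0,0,0,0,0,-0.8,0,0,0,0,0,0,-0.5,0,0,0,0,0.5,0,0,0,0,0,0,1,0,0,0,0,0,0,1,0,0,0,0,0,0,1,0,0,0,0,0,0,1,0,0,0,0,0,0])

```text
t: 9.02
eef_pos: [0.6417, -0.1317, 0.1178]
tool_rot: [-0.0, 0.825, 0.565, 0.0]
contact_force: [0.5, 0.5, 0.0]
gripper_width: 0.241
grasp_force: 39.1
```

>>> jog_arm(moves=[0.5,0,0,0,0,0,0,0,0,0,0,0,0,0,0,0,0.3,0,0,0,0,0,0,0.3,0,0,0,0,0,0,0,0,0,0,0,0,0,0,0,0,0,0,0,0,0,0,0,0,0,0,0,0,0,0,0,0])

```text
t: 9.68
eef_pos: [0.6451, -0.1248, 0.1062]
tool_rot: [0.0, 0.826, 0.564, 0.0]
contact_force: [-0.1, -0.3, -0.9]
gripper_width: 0.245
grasp_force: 39.2
```

```bash
sed -i 's/RK=np.array.*/RK=np.array([0.6185,-0.1941,-0.3705])/' plan.py; python3 - <<'E'
from plan import *
p,R=cur();print(p,R.as_matrix()[:,2],rk(0,.075,0))
E
```

```text
[ 0.64506505 -0.12484083  0.10619454] [ 1.63905608e-04 -1.79107135e-04 -9.99999971e-01] [ 0.64565612 -0.12418902  0.        ]
```

>>> jog_arm(moves=[0.04,0.01,0.1,0,0,0,0,0,0,0.2,0,0,0,0,0,0,0.2,0,0,0,0,0,0,0.15,0,0,0,0,0,0,0.15,0,0,0,0,0,0,0.1,0,0,0,0,0,0,0.1,0,0,0,0,0,0,0.1,0,0,0,0])

```text
t: 10.35
eef_pos: [0.6456, -0.1235, 0.0839]
tool_rot: [0.0, 0.825, 0.565, 0.0]
contact_force: [0.5, -0.2, -0.9]
gripper_width: 0.241
grasp_force: 39.2
```

>>> jog_arm(moves=[0,0,0.05,0,0,0,0,0,0,0.05,0,0,0,0,0,0,0,0,0,0,0,0,0,0,0,0,0,0,0,0,0,0,0,0,0,0,0,0,0,0,0,0,0,0,0,0,0,0,0,0,0,0,0,0,0,0])

```text
t: 11.02
eef_pos: [0.6457, -0.1234, 0.0837]
tool_rot: [0.0, 0.825, 0.565, 0.0]
contact_force: [-3.8, -0.1, 10.1]
gripper_width: 0.245
grasp_force: 40.2
```

>>> jog_arm(moves=[0,0,-0.03,0,0,0,0.4,0,0,0,0,0,0,0.6,0,0,0,0,0,0,0.8,0,0,-0.4,0,0,0,0.8,0,0,-0.9,0,0,0,0.8,0,0,-0.9,0,0,0,0.8,0,0,-0.9,0,0,0,0.8,0,0,-0.9,0,0,0,0.8])

```text
t: 11.68
eef_pos: [0.6456, -0.1234, 0.1639]
tool_rot: [0.0, 0.825, 0.565, 0.0]
contact_force: [0.2, 0.5, 0.5]
gripper_width: 0.802
grasp_force: 0.0
```

```bash
python3 - <<'E'
from plan import *
p,R=cur();print(p)
plan([(np.array([.475,.06,.22]),down(2.2),.8,.97)])
E
```

```text
[ 0.64560281 -0.12343812  0.16394177]
[0.36,-0.75,-0.19,0,0,-0.95,0.8, 0.42,-0.73,-0.18,0,0,-0.96,0.8, 0.46,-0.69,-0.19,0,0,-0.95,0.8, 0.5,-0.67,-0.19,0,0,-0.96,0.8, 0.55,-0.63,-0.18,0,0,-0.95,0.8, 0.59,-0.59,-0.19,0,0,-0.96,0.8, 0.63,-0.55,-0.19,0,0,-0.95,0.8, 0.66,-0.51,-0.19,0,0,-0.96,0.8]
[0.7,-0.46,-0.18,0,0,-0.95,0.8, 0.72,-0.41,-0.19,0,0,-0.96,0.8, 0.75,-0.37,-0.19,0,0,-0.95,0.8, 0.78,-0.31,-0.18,0,0,-0.96,0.8, 0.79,-0.27,-0.19,0,0,-0.95,0.8, 0.81,-0.21,-0.19,0,0,-0.96,0.8, 0.82,-0.15,-0.18,0,0,-0.95,0.8, 0,0,0,0,0,0,0.8]
```

>>> jog_arm(moves=[0.36,-0.75,-0.19,0,0,-0.95,0.8,0.42,-0.73,-0.18,0,0,-0.96,0.8,0.46,-0.69,-0.19,0,0,-0.95,0.8,0.5,-0.67,-0.19,0,0,-0.96,0.8,0.55,-0.63,-0.18,0,0,-0.95,0.8,0.59,-0.59,-0.19,0,0,-0.96,0.8,0.63,-0.55,-0.19,0,0,-0.95,0.8,0.66,-0.51,-0.19,0,0,-0.96,0.8])

```text
t: 12.35
eef_pos: [0.554, -0.0251, 0.1934]
tool_rot: [0.0, 0.646, 0.763, 0.0]
contact_force: [0.2, -0.4, -0.1]
gripper_width: 0.802
grasp_force: 0.0
```

>>> jog_arm(moves=[0.7,-0.46,-0.18,0,0,-0.95,0.8,0.72,-0.41,-0.19,0,0,-0.96,0.8,0.75,-0.37,-0.19,0,0,-0.95,0.8,0.78,-0.31,-0.18,0,0,-0.96,0.8,0.79,-0.27,-0.19,0,0,-0.95,0.8,0.81,-0.21,-0.19,0,0,-0.96,0.8,0.82,-0.15,-0.18,0,0,-0.95,0.8,0,0,0,0,0,0,0.8])

```text
t: 13.02
eef_pos: [0.4734, 0.0628, 0.2199]
tool_rot: [0.0, 0.451, 0.893, 0.0]
contact_force: [0.3, 0.3, -0.4]
gripper_width: 0.798
grasp_force: 0.0
```

```bash
python3 - <<'E'
from plan import *
p,R=cur();print(p,get_obs()["q"].round(2))
c=read_camera("wrist");im=c["color"].copy()
B=(.48262,.05454,2.23821)
m=cylmodel(B);h=cv2.convexHull(proj(c,m).astype(np.float32)).reshape(-1,2)
cv2.polylines(im,[h.round().astype(int)],True,(0,255,0),1)
print(h.round().tolist())
s=read_camera("scene")["color"]
im[:150,:200]=cv2.resize(s[135:210,270:370],(200,150))
cv2.imwrite("pics/w2.png",cv2.resize(im,None,fx=1.4,fy=1.4))
E
```

```text
[0.47344497 0.06278524 0.21986324] [ 0.4   0.24 -0.75  1.99  0.2   0.98  0.19]
[[300.0, 195.0], [288.0, 198.0], [271.0, 199.0], [260.0, 196.0], [259.0, 188.0], [256.0, 73.0], [257.0, 72.0], [258.0, 72.0], [261.0, 71.0], [266.0, 71.0], [270.0, 70.0], [276.0, 70.0], [281.0, 70.0], [286.0, 70.0], [290.0, 70.0], [293.0, 71.0], [295.0, 71.0], [295.0, 72.0], [300.0, 187.0]]
```

View pics/w2.png

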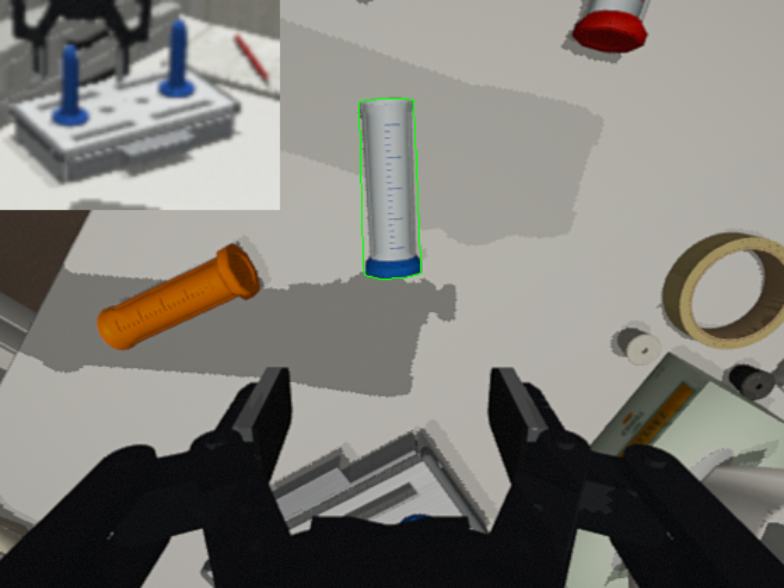

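The green hull matches the blue cylinder: foot at (393,267), mouth at (387,100). The orange look-alike is elsewhere, at (180,297). The inset shows the tray home and the peg in the end socket.

```bash
cat >> plan.py <<'E'
B=(.48262,.05454,2.23821)
def grasp(C,back=0,up=0):
    a=np.array([np.cos(C[2]),np.sin(C[2]),0]);R=lean(C[2],-np.pi/4);g=np.array([C[0],C[1],.022])+.036*a
    return g+(.017-back)*R.apply([0,0,1])+[0,0,up],R
E
python3 - <<'E'
from plan import *
p0,R=grasp(B,.09);p1,_=grasp(B);print(p0,p1)
plan([(p0,R,.8,.95),(p1,R,.8,.8)])
E
```

```text
[0.49228736 0.04227261 0.0736188 ] [0.45289719 0.09225675 0.00997918]
[-0.1,0.01,0.61,0.02,0.94,-0.04,0.8, -0.14,0.02,0.6,0.02,0.94,-0.05,0.8, -0.18,0.01,0.58,0.02,0.94,-0.04,0.8, -0.22,0.02,0.58,0.02,0.94,-0.05,0.8, -0.25,0.01,0.56,0.01,0.93,-0.04,0.8, -0.29,0.02,0.54,0.02,0.94,-0.04,0.8, -0.33,0.01,0.52,0.02,0.94,-0.05,0.8, -0.36,0.01,0.5,0.02,0.94,-0.04,0.8]
[-0.39,0.02,0.48,0.02,0.94,-0.04,0.8, -0.42,0.01,0.44,0.02,0.94,-0.05,0.8, -0.45,0.01,0.42,0.02,0.94,-0.04,0.8, -0.48,0.01,0.39,0.02,0.94,-0.04,0.8, 0,0,0.75,0,0,0,0.8, 0,0,0.75,0,0,0,0.8, 0,0,0.75,0,0,0,0.8, 0,0,0.75,0,0,0,0.8]
[0,0,0.75,0,0,0,0.8, 0,0.01,0.75,0,0,0,0.8, 0,0,0,0,0,0,0.8, 0,0,0,0,0,0,0.8, 0,0,0,0,0,0,0.8, 0,0,0,0,0,0,0.8, 0,0,0,0,0,0,0.8, 0,0,0,0,0,0,0.8]
```

>>> jog_arm(moves=[-0.1,0.01,0.61,0.02,0.94,-0.04,0.8,-0.14,0.02,0.6,0.02,0.94,-0.05,0.8,-0.18,0.01,0.58,0.02,0.94,-0.04,0.8,-0.22,0.02,0.58,0.02,0.94,-0.05,0.8,-0.25,0.01,0.56,0.01,0.93,-0.04,0.8,-0.29,0.02,0.54,0.02,0.94,-0.04,0.8,-0.33,0.01,0.52,0.02,0.94,-0.05,0.8,-0.36,0.01,0.5,0.02,0.94,-0.04,0.8])

```text
t: 13.78
eef_pos: [0.4872, 0.0465, 0.1206]
tool_rot: [-0.234, 0.429, 0.865, 0.114]
contact_force: [1.0, -0.3, -0.1]
gripper_width: 0.799
grasp_force: 0.0
```

>>> jog_arm(moves=[-0.39,0.02,0.48,0.02,0.94,-0.04,0.8,-0.42,0.01,0.44,0.02,0.94,-0.05,0.8,-0.45,0.01,0.42,0.02,0.94,-0.04,0.8,-0.48,0.01,0.39,0.02,0.94,-0.04,0.8,0,0,0.75,0,0,0,0.8,0,0,0.75,0,0,0,0.8,0,0,0.5,0,0,0,0.8,0,0,0,0,0,0,0.8])

```text
t: 14.45
eef_pos: [0.4725, 0.0648, 0.0432]
tool_rot: [-0.347, 0.403, 0.83, 0.166]
contact_force: [-1.4, 0.9, 0.1]
gripper_width: 0.799
grasp_force: 0.0
```

```bash
python3 - <<'E'
from plan import *
p,R=cur();p1,R1=grasp(B);print(p,p1,np.degrees((R.inv()*R1).as_rotvec()),get_obs()["q"].round(2))
plan([(p1,R1,.8,.8)])
E
```

```text
[0.47251978 0.06482152 0.04323933] [0.45289719 0.09225675 0.00997918] [-0.19420647 -0.2317346  -0.12378906] [ 0.61  0.91 -0.74  1.78 -0.06  1.12  0.65]
[0,0.03,0.79,-0.02,-0.02,-0.01,0.8, 0.01,0.03,0.79,-0.01,-0.02,-0.01,0.8, 0,0.02,0.79,-0.02,-0.02,-0.01,0.8, 0,0,0,0,0,0,0.8, 0,0,0,0,0,0,0.8, 0,0,0,0,0,0,0.8, 0,0,0,0,0,0,0.8, 0,0,0,0,0,0,0.8]
```

>>> jog_arm(moves=[0,0.03,0.79,-0.02,-0.02,-0.01,0.8,0,0.03,0.79,-0.02,-0.02,-0.01,0.8,0,0.02,0.79,-0.02,-0.02,-0.01,0.7,0,0,0,0,0,0,0.5,0,0,0,0,0,0,0.3,0,0,0,0,0,0,0.2,0,0,0,0,0,0,0.2,0,0,0,0,0,0,0.2], grip_force=40)

```text
t: 15.12
eef_pos: [0.456, 0.0911, 0.0118]
tool_rot: [-0.341, 0.404, 0.832, 0.168]
contact_force: [0.4, -0.3, 1.1]
gripper_width: 0.396
grasp_force: 42.8
```

```bash
python3 - <<'E'
from plan import *
p,R=cur();p1,R1=grasp(B);o=get_obs();print(p,p1,np.degrees((R.inv()*R1).as_rotvec()),o["gripper_width"],o["contact_force"],o["grasp_force"])
# lift and swing about the grasp; end over fixed peg
a=RK[2]+np.pi/2+.1
Rf=lean(a,np.pi/4)
def over(R,y,h):  # TCP so that mouth centre is h above collar; grasp pt 36 from foot -> 89 from mouth
    return rk(0,y,.052+h+.089)+.017*R.apply([0,0,1])
pl=p+[.0,0,.20]
Rm=R*Ro.from_euler("y",-45,degrees=True)
pm=pl+(-.017*R.apply([0,0,1])+.017*Rm.apply([0,0,1]))
s=plan([(p+[0,0,.1],R,.2,.7),(over(Rf,-.075,.13),Rf,.2,.97)])
print(over(Rf,-.075,.13),over(Rf,-.075,0))
E
```

```text
[0.4559775  0.09111335 0.01175888] [0.45289719 0.09225675 0.00997918] [0.27044395 0.24528354 0.07117747] 0.39634593314390854 [ 0.41618749 -0.32528259  1.09967222] 42.84743071260152
[0.44,0,-0.44,0,0,0,0.2, 0.44,0.01,-0.45,0,0,0,0.2, 0.44,0,-0.44,0,0,0,0.2, 0.44,0,-0.45,0,0,0,0.2, 0.44,0,-0.44,0,0,0,0.2, 0.44,0.01,-0.44,0,0,0,0.2, 0.44,0,-0.45,0,0,0,0.2, 0.44,0,-0.44,0,0,0,0.2]
[-0.29,-0.23,-0.68,0,-0.77,0.55,0.2, -0.34,-0.21,-0.66,0.01,-0.76,0.54,0.2, -0.38,-0.2,-0.64,0,-0.77,0.55,0.2, -0.42,-0.18,-0.62,0,-0.76,0.55,0.2, -0.47,-0.17,-0.59,0.01,-0.77,0.55,0.2, -0.49,-0.15,-0.57,0,-0.76,0.54,0.2, -0.54,-0.13,-0.54,0,-0.77,0.55,0.2, -0.56,-0.11,-0.52,0.01,-0.76,0.55,0.2]
[-0.6,-0.09,-0.48,0,-0.77,0.55,0.2, -0.62,-0.06,-0.45,0,-0.76,0.54,0.2, -0.65,-0.04,-0.41,0.01,-0.77,0.55,0.2, -0.67,-0.01,-0.38,0,-0.77,0.55,0.2, -0.7,0.01,-0.34,0.01,-0.76,0.54,0.2, -0.7,0.04,-0.31,0,-0.77,0.55,0.2, -0.72,0.06,-0.27,0,-0.76,0.55,0.2, -0.73,0.09,-0.23,0.01,-0.77,0.55,0.2]
[-0.74,0.13,-0.19,0,-0.76,0.54,0.2, -0.74,0.15,-0.15,0,-0.77,0.55,0.2, -0.75,0.17,-0.11,0.01,-0.76,0.55,0.2, -0.74,0.21,-0.07,0,-0.77,0.55,0.2, -0.73,0.23,-0.03,0,-0.76,0.54,0.2, -0.73,0.27,0.01,0.01,-0.77,0.55,0.2, -0.71,0.28,0.04,0,-0.77,0.55,0.2, -0.7,0.32,0.09,0,-0.76,0.55,0.2]
[-0.68,0.34,0.12,0.01,-0.77,0.54,0.2, -0.66,0.37,0.15,0,-0.76,0.55,0.2, -0.64,0.4,0.19,0,-0.77,0.55,0.2, 0,0,0,0,0,0,0.2, 0,0,0,0,0,0,0.2, 0,0,0,0,0,0,0.2, 0,0,0,0,0,0,0.2, 0,0,0,0,0,0,0.2]
[ 0.58813176 -0.27559469  0.25897918] [ 0.58813176 -0.27559469  0.12897918]
```

```bash
cat >> plan.py <<'E'
def over(R,y,h,g=.036):  # TCP so that the held cylinder's mouth is h above the collar at rack y
    return rk(0,y,.052+h+.125-g)+.017*R.apply([0,0,1])
E
python3 - <<'E'
from plan import *
p,R=cur();Rf=lean(RK[2]+np.pi/2+.1,np.pi/4)
plan([(p+[0,0,.15],R,.2,.95),(over(Rf,-.075,.12),Rf,.2,.97)])
E
```

```text
[0.66,0,-0.67,0,0,0,0.2, 0.66,0.01,-0.66,0,0,0,0.2, 0.66,0,-0.67,0,0,0,0.2, 0.66,0.01,-0.66,0,0,0,0.2, 0.66,0,-0.67,0,0,0,0.2, 0.66,0,-0.66,0,0,0,0.2, 0.66,0.01,-0.67,0,0,0,0.2, 0.66,0,-0.67,0,0,0,0.2]
[-0.37,-0.23,-0.6,0,-0.77,0.55,0.2, -0.41,-0.21,-0.57,0.01,-0.76,0.54,0.2, -0.45,-0.19,-0.56,0,-0.77,0.55,0.2, -0.49,-0.18,-0.53,0,-0.76,0.55,0.2, -0.52,-0.15,-0.5,0.01,-0.77,0.55,0.2, -0.55,-0.14,-0.47,0,-0.76,0.54,0.2, -0.58,-0.12,-0.44,0,-0.77,0.55,0.2, -0.61,-0.09,-0.41,0.01,-0.76,0.55,0.2]
[-0.63,-0.07,-0.38,0,-0.77,0.55,0.2, -0.66,-0.04,-0.35,0,-0.76,0.54,0.2, -0.67,-0.02,-0.3,0.01,-0.77,0.55,0.2, -0.69,0,-0.28,0,-0.77,0.55,0.2, -0.7,0.03,-0.23,0.01,-0.76,0.54,0.2, -0.71,0.06,-0.2,0,-0.77,0.55,0.2, -0.71,0.09,-0.16,0,-0.76,0.55,0.2, -0.72,0.11,-0.12,0.01,-0.77,0.55,0.2]
[-0.73,0.15,-0.08,0,-0.76,0.54,0.2, -0.71,0.16,-0.04,0,-0.77,0.55,0.2, -0.72,0.2,-0.01,0.01,-0.76,0.55,0.2, -0.7,0.22,0.04,0,-0.77,0.55,0.2, -0.69,0.26,0.07,0,-0.76,0.54,0.2, -0.68,0.27,0.1,0.01,-0.77,0.55,0.2, -0.66,0.3,0.15,0,-0.77,0.55,0.2, -0.64,0.33,0.17,0,-0.76,0.55,0.2]
[-0.62,0.35,0.21,0.01,-0.77,0.54,0.2, -0.59,0.38,0.25,0,-0.76,0.55,0.2, -0.56,0.39,0.27,0,-0.77,0.55,0.2, 0,0,0,0,0,0,0.2, 0,0,0,0,0,0,0.2, 0,0,0,0,0,0,0.2, 0,0,0,0,0,0,0.2, 0,0,0,0,0,0,0.2]
```

>>> jog_arm(moves=[0.66,0,-0.67,0,0,0,0.2,0.66,0.01,-0.66,0,0,0,0.2,0.66,0,-0.67,0,0,0,0.2,0.66,0.01,-0.66,0,0,0,0.2,0.66,0,-0.67,0,0,0,0.2,0.66,0,-0.66,0,0,0,0.2,0.66,0.01,-0.67,0,0,0,0.2,0.66,0,-0.67,0,0,0,0.2])

```text
t: 15.78
eef_pos: [0.4553, 0.0913, 0.1626]
tool_rot: [-0.342, 0.404, 0.832, 0.168]
contact_force: [-0.3, 0.1, -0.2]
gripper_width: 0.399
grasp_force: 42.8
```

>>> jog_arm(moves=[-0.37,-0.23,-0.6,0,-0.77,0.55,0.2,-0.41,-0.21,-0.57,0.01,-0.76,0.54,0.2,-0.45,-0.19,-0.56,0,-0.77,0.55,0.2,-0.49,-0.18,-0.53,0,-0.76,0.55,0.2,-0.52,-0.15,-0.5,0.01,-0.77,0.55,0.2,-0.55,-0.14,-0.47,0,-0.76,0.54,0.2,-0.58,-0.12,-0.44,0,-0.77,0.55,0.2,-0.61,-0.09,-0.41,0.01,-0.76,0.55,0.2])

```text
t: 16.45
eef_pos: [0.4947, -0.0179, 0.1879]
tool_rot: [-0.179, 0.552, 0.814, 0.024]
contact_force: [0.4, -0.1, -1.0]
gripper_width: 0.397
grasp_force: 42.8
```

>>> jog_arm(moves=[-0.63,-0.07,-0.38,0,-0.77,0.55,0.2,-0.66,-0.04,-0.35,0,-0.76,0.54,0.2,-0.67,-0.02,-0.3,0.01,-0.77,0.55,0.2,-0.69,0,-0.28,0,-0.77,0.55,0.2,-0.7,0.03,-0.23,0.01,-0.76,0.54,0.2,-0.71,0.06,-0.2,0,-0.77,0.55,0.2,-0.71,0.09,-0.16,0,-0.76,0.55,0.2,-0.72,0.11,-0.12,0.01,-0.77,0.55,0.2])

```text
t: 17.12
eef_pos: [0.5339, -0.1261, 0.2138]
tool_rot: [-0.005, 0.66, 0.741, -0.121]
contact_force: [-0.9, -0.5, -1.3]
gripper_width: 0.396
grasp_force: 42.8
```

```bash
python3 - <<'E'
from plan import *
o=get_obs();print(o["q"].round(2),o["gripper_width"])
Rf=lean(RK[2]+np.pi/2+.1,np.pi/4)
plan([(over(Rf,-.075,.12),Rf,.2,.97)])
E
```

```text
[ 0.39  0.41 -0.49  1.76  0.37  1.23 -0.13] 0.39594513672967424
[-0.72,0.14,-0.08,0,-0.76,0.55,0.2, -0.72,0.18,-0.04,0.01,-0.76,0.54,0.2, -0.71,0.2,0,0,-0.77,0.55,0.2, -0.71,0.22,0.03,0,-0.76,0.55,0.2, -0.69,0.25,0.08,0,-0.76,0.54,0.2, -0.68,0.28,0.1,0.01,-0.76,0.55,0.2, -0.65,0.31,0.15,0,-0.77,0.54,0.2, -0.64,0.33,0.18,0,-0.76,0.55,0.2]
[-0.62,0.35,0.21,0.01,-0.76,0.55,0.2, -0.59,0.38,0.24,0,-0.76,0.54,0.2, -0.56,0.39,0.28,0,-0.77,0.55,0.2, 0,0,0,0,0,0,0.2, 0,0,0,0,0,0,0.2, 0,0,0,0,0,0,0.2, 0,0,0,0,0,0,0.2, 0,0,0,0,0,0,0.2]
```

>>> jog_arm(moves=[-0.72,0.14,-0.08,0,-0.76,0.55,0.2,-0.72,0.18,-0.04,0.01,-0.76,0.54,0.2,-0.71,0.2,0,0,-0.77,0.55,0.2,-0.71,0.22,0.03,0,-0.76,0.55,0.2,-0.69,0.25,0.08,0,-0.76,0.54,0.2,-0.68,0.28,0.1,0.01,-0.76,0.55,0.2,-0.65,0.31,0.15,0,-0.77,0.54,0.2,-0.64,0.33,0.18,0,-0.76,0.55,0.2])

```text
t: 17.78
eef_pos: [0.5737, -0.2345, 0.2388]
tool_rot: [0.169, 0.724, 0.617, -0.257]
contact_force: [-0.8, 0.0, -0.9]
gripper_width: 0.395
grasp_force: 42.8
```

>>> jog_arm(moves=[-0.62,0.35,0.21,0.01,-0.76,0.55,0.2,-0.59,0.38,0.24,0,-0.76,0.54,0.2,-0.56,0.39,0.28,0,-0.77,0.55,0.2,0,0,0,0,0,0,0.2,0,0,0,0,0,0,0.2,0,0,0,0,0,0,0.2,0,0,0,0,0,0,0.2,0,0,0,0,0,0,0.2])

```text
t: 18.45
eef_pos: [0.5879, -0.2747, 0.2479]
tool_rot: [0.23, 0.735, 0.561, -0.304]
contact_force: [-0.2, -0.9, -0.9]
gripper_width: 0.396
grasp_force: 42.8
```

```bash
python3 - <<'E'
from plan import *
o=get_obs();p,R=cur();print(p,o["q"].round(2),o["gripper_width"])
Rf=lean(RK[2]+np.pi/2+.1,np.pi/4);print(over(Rf,-.075,.12),np.degrees((R.inv()*Rf).as_rotvec()))
# predicted held cylinder hull in the cameras (mouth-down), axis = R(grasp->now) 
t=over(Rf,-.075,.12)
out=[]
for n in("scene","side"):
    c=read_camera(n);im=c["color"].copy()
    ct=rk(0,-.075,0);ms=[]
    for zz,r in((.052+.12,.0195),(.052+.12+.116,.022),(.052+.12+.125,.022)):
        ms+=[[ct[0]+r*np.cos(k),ct[1]+r*np.sin(k),zz] for k in np.linspace(0,6.28,16)]
    uv=proj(c,ms);h=cv2.convexHull(uv.astype(np.float32))
    m=uv.mean(0);x,y=(m-[50,45]).astype(int);x=max(x,0);y=max(y,0)
    cr=cv2.resize(im[y:y+140,x:x+100],None,fx=4,fy=4,interpolation=cv2.INTER_CUBIC)[:560]
    cv2.polylines(cr,[((h-[x-.5,y-.5])*4).round().astype(int)],True,(0,255,0),1);out.append(cr)
    print(n,x,y)
hh=min(o.shape[0] for o in out)
cv2.imwrite("pics/p3.png",np.hstack([o[:hh] for o in out]))
E
```

```text
[ 0.5879467  -0.27473322  0.2479005 ] [ 0.16  0.53 -0.24  1.67  0.87  1.39 -0.7 ] 0.3956162923195827
[ 0.58813176 -0.27559469  0.24897918] [ 0.00679635 -0.18635903  0.15857701]
scene 283 65
side 248 32
```

View pics/p3.png

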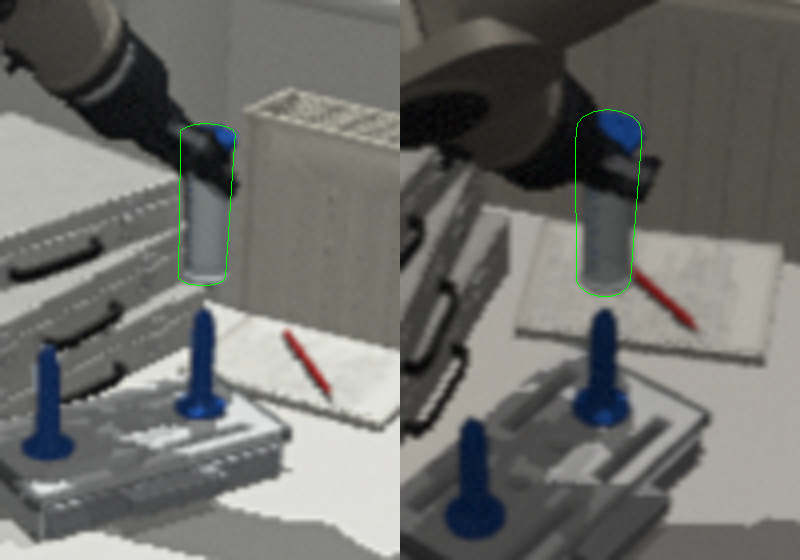

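The cylinder hangs vertical over the fixed peg, mouth at scene-crop (205,280) and within about 1 mm of the predicted outline. Lowering it.

```bash
python3 - <<'E'
from plan import *
Rf=lean(RK[2]+np.pi/2+.1,np.pi/4)
s=plan([(over(Rf,-.075,.105),Rf,.2,.5),(over(Rf,-.075,.015),Rf,.2,.5),(over(Rf,-.075,.003),Rf,.2,.2),(over(Rf,-.075,-.001),Rf,.2,.06)],pad=False)
E
```

```text
[0.23,0.01,0.26,0,-0.02,0.02,0.2, 0.23,0.01,0.25,0,-0.02,0.02,0.2, 0.32,0,0.32,0,0,0,0.2, 0.32,0,0.32,0,0,0,0.2, 0.32,0,0.32,0,0,0,0.2, 0.31,0,0.31,0,0,0,0.2, 0.32,0,0.32,0,0,0,0.2, 0.32,0,0.32,0,0,0,0.2]
[0.32,0,0.32,0,0,0,0.2, 0.32,0,0.32,0,0,0,0.2, 0.32,0,0.32,0,0,0,0.2, 0.32,0,0.32,0,0,0,0.2, 0.14,0,0.14,0,0,0,0.2, 0.14,0,0.14,0,0,0,0.2, 0.14,0,0.14,0,0,0,0.2, 0.04,0,0.04,0,0,0,0.2]
[0.03,0,0.03,0,0,0,0.2, 0.04,0,0.04,0,0,0,0.2, 0.03,0,0.03,0,0,0,0.2]
```

>>> jog_arm(moves=[0.23,0.01,0.26,0,-0.02,0.02,0.2,0.23,0.01,0.25,0,-0.02,0.02,0.2,0.32,0,0.32,0,0,0,0.2,0.32,0,0.32,0,0,0,0.2,0.32,0,0.32,0,0,0,0.2,0.31,0,0.31,0,0,0,0.2,0.32,0,0.32,0,0,0,0.2,0.32,0,0.32,0,0,0,0.2])

```text
t: 19.22
eef_pos: [0.5882, -0.2755, 0.1785]
tool_rot: [0.232, 0.735, 0.559, -0.305]
contact_force: [-0.5, 1.3, -0.7]
gripper_width: 0.399
grasp_force: 43.0
```

>>> jog_arm(moves=[0.32,0,0.32,0,0,0,0.2,0.32,0,0.32,0,0,0,0.2,0.32,0,0.32,0,0,0,0.2,0.3,0,0.3,0,0,0,0.2,0.12,0,0.12,0,0,0,0.2,0.1,0,0.1,0,0,0,0.2,0.1,0,0.1,0,0,0,0.2,0,0,0,0,0,0,0.2])

```text
t: 19.88
eef_pos: [0.5882, -0.2756, 0.1346]
tool_rot: [0.232, 0.735, 0.559, -0.305]
contact_force: [0.2, 1.0, -1.0]
gripper_width: 0.395
grasp_force: 43.0
```

>>> jog_arm(moves=[0.04,0,0.04,0,0,0,0.2,0.04,0,0.04,0,0,0,0.2,0.04,0,0.04,0,0,0,0.2,0.03,0,0.03,0,0,0,0.2,0,0,0,0,0,0,0.2,0,0,0,0,0,0,0.2,0,0,0,0,0,0,0.2,0,0,0,0,0,0,0.2])

```text
t: 20.55
eef_pos: [0.5883, -0.2758, 0.1311]
tool_rot: [0.232, 0.735, 0.559, -0.305]
contact_force: [-0.7, 2.9, 2.2]
gripper_width: 0.398
grasp_force: 43.4
```

>>> jog_arm(moves=[0.03,0,0.03,0,0,0,0.2,0.03,0,0.03,0,0,0,0.2,0,0,0,0,0,0,0.2,0,0,0,0,0,0,0.2,0,0,0,0,0,0,0.2,0,0,0,0,0,0,0.2,0,0,0,0,0,0,0.2,0,0,0,0,0,0,0.2])

```text
t: 21.22
eef_pos: [0.5882, -0.2763, 0.1309]
tool_rot: [0.233, 0.735, 0.558, -0.306]
contact_force: [-3.5, 4.7, 11.4]
gripper_width: 0.398
grasp_force: 44.2
```

>>> jog_arm(moves=[-0.03,0,-0.03,0,0,0,0.4,0,0,0,0,0,0,0.5,0,0,0,0,0,0,0.7,0,0,0,0,0,0,0.85,0,0,-0.3,0,0,0,0.9,0,0,-0.8,0,0,0,0.9,0,0,-0.9,0,0,0,0.9,0,0,-0.9,0,0,0,0.9])

```text
t: 21.88
eef_pos: [0.5997, -0.2348, 0.172]
tool_rot: [0.232, 0.735, 0.559, -0.305]
contact_force: [-0.5, 0.2, -0.5]
gripper_width: 0.901
grasp_force: 0.0
```

```bash
python3 - <<'E'
from plan import *
p,R=cur();print(p)
ct=rk(0,-.075,0)
for n in("scene","side"):
    c=read_camera(n);cv2.imwrite(f"pics/{n}4.png",c["color"])
C=(.50236,.27057,1.96152)
a=np.array([np.cos(C[2]),np.sin(C[2]),0])
v=np.array([C[0],C[1],.22])-.01*a
s=plan([(p-R.apply([0,0,.06]),R,.8,.95),(v,down(C[2]),.8,.97)])
E
```

```text
[ 0.5996753  -0.23483326  0.17201408]
[-0.02,-0.02,-0.95,0.03,-0.01,0,0.8, -0.02,-0.03,-0.95,0.03,-0.02,0,0.8, -0.02,-0.03,-0.95,0.03,-0.01,0,0.8, 0.57,-0.45,-0.59,-0.15,0.43,-0.36,0.8, 0.6,-0.42,-0.57,-0.15,0.44,-0.36,0.8, 0.63,-0.4,-0.56,-0.15,0.43,-0.36,0.8, 0.66,-0.38,-0.55,-0.14,0.43,-0.36,0.8, 0.68,-0.36,-0.53,-0.15,0.44,-0.35,0.8]
[0.71,-0.34,-0.51,-0.15,0.43,-0.36,0.8, 0.73,-0.31,-0.49,-0.15,0.43,-0.36,0.8, 0.75,-0.29,-0.48,-0.15,0.43,-0.36,0.8, 0.77,-0.27,-0.45,-0.15,0.44,-0.36,0.8, 0.79,-0.24,-0.44,-0.15,0.43,-0.36,0.8, 0.81,-0.22,-0.41,-0.15,0.43,-0.36,0.8, 0.83,-0.19,-0.38,-0.14,0.44,-0.36,0.8, 0.84,-0.16,-0.37,-0.15,0.43,-0.35,0.8]
[0.86,-0.15,-0.34,-0.15,0.43,-0.36,0.8, 0.87,-0.11,-0.32,-0.15,0.44,-0.36,0.8, 0.89,-0.1,-0.29,-0.15,0.43,-0.36,0.8, 0.89,-0.06,-0.26,-0.15,0.43,-0.36,0.8, 0.9,-0.05,-0.24,-0.15,0.43,-0.36,0.8, 0.91,-0.01,-0.21,-0.15,0.44,-0.36,0.8, 0.92,0.01,-0.18,-0.14,0.43,-0.36,0.8, 0.92,0.03,-0.16,-0.15,0.43,-0.36,0.8]
[0.92,0.06,-0.13,-0.15,0.44,-0.35,0.8, 0.93,0.08,-0.1,-0.15,0.43,-0.36,0.8, 0.93,0.1,-0.07,-0.15,0.43,-0.36,0.8, 0.92,0.13,-0.04,-0.15,0.44,-0.36,0.8, 0,0,0,0,0,0,0.8, 0,0,0,0,0,0,0.8, 0,0,0,0,0,0,0.8, 0,0,0,0,0,0,0.8]
```

>>> jog_arm(moves=[-0.02,-0.02,-0.95,0.03,-0.01,0,0.8,-0.02,-0.03,-0.95,0.03,-0.02,0,0.8,-0.02,-0.03,-0.95,0.03,-0.01,0,0.8,0.57,-0.45,-0.59,-0.15,0.43,-0.36,0.8,0.6,-0.42,-0.57,-0.15,0.44,-0.36,0.8,0.63,-0.4,-0.56,-0.15,0.43,-0.36,0.8,0.66,-0.38,-0.55,-0.14,0.43,-0.36,0.8,0.68,-0.36,-0.53,-0.15,0.44,-0.35,0.8])

```text
t: 22.65
eef_pos: [0.5867, -0.105, 0.2126]
tool_rot: [0.185, 0.714, 0.628, -0.25]
contact_force: [-0.4, 0.7, -1.2]
gripper_width: 0.798
grasp_force: 0.0
```

>>> jog_arm(moves=[0.71,-0.34,-0.51,-0.15,0.43,-0.36,0.8,0.73,-0.31,-0.49,-0.15,0.43,-0.36,0.8,0.75,-0.29,-0.48,-0.15,0.43,-0.36,0.8,0.77,-0.27,-0.45,-0.15,0.44,-0.36,0.8,0.79,-0.24,-0.44,-0.15,0.43,-0.36,0.8,0.81,-0.22,-0.41,-0.15,0.43,-0.36,0.8,0.83,-0.19,-0.38,-0.14,0.44,-0.36,0.8,0.84,-0.16,-0.37,-0.15,0.43,-0.35,0.8])

```text
t: 23.32
eef_pos: [0.5546, 0.0409, 0.2147]
tool_rot: [0.112, 0.664, 0.723, -0.153]
contact_force: [0.3, -0.5, 0.7]
gripper_width: 0.796
grasp_force: 0.0
```

>>> jog_arm(moves=[0.86,-0.15,-0.34,-0.15,0.43,-0.36,0.8,0.87,-0.11,-0.32,-0.15,0.44,-0.36,0.8,0.89,-0.1,-0.29,-0.15,0.43,-0.36,0.8,0.89,-0.06,-0.26,-0.15,0.43,-0.36,0.8,0.9,-0.05,-0.24,-0.15,0.43,-0.36,0.8,0.91,-0.01,-0.21,-0.15,0.44,-0.36,0.8,0.92,0.01,-0.18,-0.14,0.43,-0.36,0.8,0.92,0.03,-0.16,-0.15,0.43,-0.36,0.8])

```text
t: 23.98
eef_pos: [0.5217, 0.1868, 0.2162]
tool_rot: [0.036, 0.597, 0.8, -0.052]
contact_force: [0.9, -0.3, -0.5]
gripper_width: 0.799
grasp_force: 0.0
```

>>> jog_arm(moves=[0.92,0.06,-0.13,-0.15,0.44,-0.35,0.8,0.93,0.08,-0.1,-0.15,0.43,-0.36,0.8,0.93,0.1,-0.07,-0.15,0.43,-0.36,0.8,0.92,0.13,-0.04,-0.15,0.44,-0.36,0.8,0,0,0,0,0,0,0.8,0,0,0,0,0,0,0.8,0,0,0,0,0,0,0.8,0,0,0,0,0,0,0.8])

```text
t: 24.65
eef_pos: [0.506, 0.257, 0.2168]
tool_rot: [-0.001, 0.559, 0.829, -0.003]
contact_force: [0.5, -0.4, -0.0]
gripper_width: 0.796
grasp_force: 0.0
```

```bash
cat >> plan.py <<'E'
C=(.50236,.27057,1.96152)
E
python3 - <<'E'
from plan import *
p,R=cur();print(p,get_obs()["q"].round(2))
c=read_camera("wrist");im=c["color"].copy()
h=cv2.convexHull(proj(c,cylmodel(C)).astype(np.float32)).reshape(-1,2)
cv2.polylines(im,[h.round().astype(int)],True,(0,255,0),1)
x,y=(h.mean(0)-[100,150]).clip(0).astype(int);print(x,y)
A=cv2.resize(im[y:y+280,x:x+200],None,fx=2,fy=2)[:560]
s=read_camera("side")
D=cv2.resize(s["color"][80:220,250:350],None,fx=4,fy=4,interpolation=cv2.INTER_CUBIC)
hh=min(len(A),len(D));cv2.imwrite("pics/w5.png",np.hstack([A[:hh],D[:hh]]))
np.save("wr.npy",dict(c),allow_pickle=True)
E
```

```text
[0.50601438 0.25698484 0.21682496] [ 0.01  0.42 -0.76  1.79  0.32  1.07 -0.48]
179 0
```

View pics/w5.png

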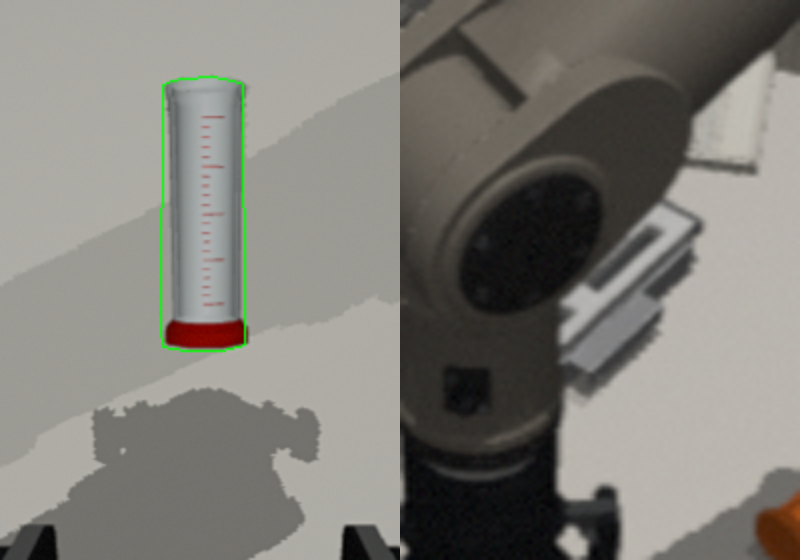

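The green hull matches the red-footed cylinder (foot at (206,335), mouth at (205,82)), with the foot about 1.5 mm to the right, which I'll correct. The arm blocks the side view of the rack.

```bash
sed -i 's/^C=.*/C=(.5037,.2711,1.969)/' plan.py; python3 - <<'E'
from plan import *
p0,R=grasp(C,.09);p1,_=grasp(C);print(p0,p1)
plan([(p0,R,.8,.95),(grasp(C,.03)[0],R,.8,.8)])
E
```

```text
[0.50975639 0.25670323 0.0736188 ] [0.4850793  0.31536362 0.00997918]
[-0.01,0.02,0.6,0,0.94,-0.02,0.8, -0.04,0.01,0.59,0,0.94,-0.02,0.8, -0.09,0.02,0.59,0,0.93,-0.01,0.8, -0.13,0.02,0.59,0,0.94,-0.02,0.8, -0.16,0.02,0.57,0,0.94,-0.02,0.8, -0.2,0.01,0.57,0,0.94,-0.02,0.8, -0.23,0.02,0.54,0,0.94,-0.01,0.8, -0.27,0.01,0.54,0,0.93,-0.02,0.8]
[-0.31,0.02,0.51,0,0.94,-0.02,0.8, -0.34,0.02,0.49,0,0.94,-0.02,0.8, -0.37,0.01,0.47,0,0.94,-0.02,0.8, -0.4,0.01,0.44,0,0.93,-0.01,0.8, 0,0,0.75,0,0,0,0.8, 0,0,0.75,0,0,0,0.8, 0,0,0.75,0,0,0,0.8, 0,0,0.75,0,0,0,0.8]
```

>>> jog_arm(moves=[-0.01,0.02,0.6,0,0.94,-0.02,0.8,-0.04,0.01,0.59,0,0.94,-0.02,0.8,-0.09,0.02,0.59,0,0.93,-0.01,0.8,-0.13,0.02,0.59,0,0.94,-0.02,0.8,-0.16,0.02,0.57,0,0.94,-0.02,0.8,-0.2,0.01,0.57,0,0.94,-0.02,0.8,-0.23,0.02,0.54,0,0.94,-0.01,0.8,-0.27,0.01,0.54,0,0.93,-0.02,0.8])

```text
t: 25.42
eef_pos: [0.5088, 0.2571, 0.1212]
tool_rot: [-0.217, 0.536, 0.803, 0.143]
contact_force: [0.6, 0.1, -0.3]
gripper_width: 0.795
grasp_force: 0.0
```

>>> jog_arm(moves=[-0.31,0.02,0.51,0,0.94,-0.02,0.8,-0.34,0.02,0.49,0,0.94,-0.02,0.8,-0.37,0.01,0.47,0,0.94,-0.02,0.8,-0.4,0.01,0.44,0,0.93,-0.01,0.8,0,0,0.75,0,0,0,0.8,0,0,0.75,0,0,0,0.8,0,0,0.75,0,0,0,0.8,0,0,0,0,0,0,0.8])

```text
t: 26.08
eef_pos: [0.4948, 0.2874, 0.0402]
tool_rot: [-0.321, 0.51, 0.77, 0.21]
contact_force: [0.1, 0.4, 0.0]
gripper_width: 0.798
grasp_force: 0.0
```

```bash
python3 - <<'E'
from plan import *
p,R=cur();p1,R1=grasp(C);print(p,np.degrees((R.inv()*R1).as_rotvec()),get_obs()["q"].round(2))
plan([(p1,R1,.8,.8)],pad=False)
E
```

```text
[0.49479438 0.28744831 0.04020657] [-0.26828717 -0.0908531  -0.01033804] [ 0.46  1.   -0.97  1.86 -0.02  0.69  0.15]
[-0.01,0.03,0.7,-0.02,-0.01,0,0.8, -0.01,0.04,0.71,-0.02,-0.01,0,0.8, -0.01,0.03,0.7,-0.03,0,0,0.8]
```

>>> jog_arm(moves=[-0.01,0.03,0.7,-0.02,-0.01,0,0.8,-0.01,0.04,0.7,-0.02,-0.01,0,0.8,-0.01,0.03,0.7,-0.03,0,0,0.7,0,0,0,0,0,0,0.5,0,0,0,0,0,0,0.3,0,0,0,0,0,0,0.2,0,0,0,0,0,0,0.2,0,0,0,0,0,0,0.2])

```text
t: 26.75
eef_pos: [0.4885, 0.3137, 0.0122]
tool_rot: [-0.317, 0.512, 0.769, 0.213]
contact_force: [0.2, 0.8, -1.5]
gripper_width: 0.395
grasp_force: 43.4
```

```bash
python3 - <<'E'
from plan import *
p,R=cur();o=get_obs();print(p,o["gripper_width"],o["contact_force"],o["grasp_force"])
Rf=lean(RK[2]+np.pi/2+.15,np.pi/4)
Ra=lean(C[2],0);Rb=lean(C[2],.3)
mid=np.array([.56,.08,.26])
plan([(p+[0,0,.15],R,.2,.95),(over(Rf,.075,.12),Rf,.2,.97)])
E
```

```text
[0.48848906 0.31370111 0.01217846] 0.3946674383958672 [ 0.20420672  0.80186026 -1.5428348 ] 43.40900957462509
[0.66,0,-0.66,0,0,0,0.2, 0.66,0.01,-0.67,0,0,0,0.2, 0.66,0,-0.66,0,0,0,0.2, 0.67,0.01,-0.67,0,0,0,0.2, 0.66,0,-0.66,0,0,0,0.2, 0.66,0,-0.67,0,0,0,0.2, 0.66,0.01,-0.66,0,0,0,0.2, 0.66,0,-0.66,0,0,0,0.2]
[-0.55,-0.06,-0.79,0,-0.87,0.39,0.2, -0.6,-0.04,-0.76,0.01,-0.87,0.39,0.2, -0.64,-0.03,-0.72,0,-0.87,0.39,0.2, -0.69,-0.01,-0.68,0,-0.86,0.39,0.2, -0.73,0.01,-0.64,0,-0.87,0.39,0.2, -0.76,0.03,-0.59,0.01,-0.87,0.39,0.2, -0.8,0.05,-0.55,0,-0.87,0.39,0.2, -0.82,0.07,-0.49,0,-0.87,0.39,0.2]
[-0.86,0.1,-0.45,0.01,-0.87,0.39,0.2, -0.87,0.12,-0.39,0,-0.87,0.39,0.2, -0.89,0.14,-0.34,0,-0.86,0.39,0.2, -0.91,0.17,-0.28,0.01,-0.87,0.39,0.2, -0.92,0.19,-0.23,0,-0.87,0.39,0.2, -0.93,0.22,-0.17,0,-0.87,0.39,0.2, -0.93,0.24,-0.12,0,-0.87,0.39,0.2, -0.92,0.27,-0.06,0.01,-0.87,0.39,0.2]
[-0.92,0.29,0,0,-0.87,0.39,0.2, -0.92,0.32,0.05,0,-0.86,0.39,0.2, -0.89,0.35,0.1,0.01,-0.87,0.39,0.2, -0.88,0.36,0.16,0,-0.87,0.39,0.2, -0.86,0.39,0.22,0,-0.87,0.39,0.2, -0.83,0.42,0.26,0.01,-0.87,0.39,0.2, -0.81,0.43,0.31,0,-0.87,0.4,0.2, -0.77,0.46,0.37,0,-0.87,0.39,0.2]
[-0.73,0.48,0.4,0,-0.86,0.39,0.2, 0,0,0,0,0,0,0.2, 0,0,0,0,0,0,0.2, 0,0,0,0,0,0,0.2, 0,0,0,0,0,0,0.2, 0,0,0,0,0,0,0.2, 0,0,0,0,0,0,0.2, 0,0,0,0,0,0,0.2]
```

>>> jog_arm(moves=[0.66,0,-0.66,0,0,0,0.2,0.66,0.01,-0.67,0,0,0,0.2,0.66,0,-0.66,0,0,0,0.2,0.67,0.01,-0.67,0,0,0,0.2,0.66,0,-0.66,0,0,0,0.2,0.66,0,-0.67,0,0,0,0.2,0.66,0.01,-0.66,0,0,0,0.2,0.66,0,-0.66,0,0,0,0.2])

```text
t: 27.42
eef_pos: [0.4878, 0.314, 0.1628]
tool_rot: [-0.317, 0.512, 0.77, 0.213]
contact_force: [0.7, -0.4, -0.3]
gripper_width: 0.398
grasp_force: 43.4
```

>>> jog_arm(moves=[-0.55,-0.06,-0.79,0,-0.87,0.39,0.2,-0.6,-0.04,-0.76,0.01,-0.87,0.39,0.2,-0.64,-0.03,-0.72,0,-0.87,0.39,0.2,-0.69,-0.01,-0.68,0,-0.86,0.39,0.2,-0.73,0.01,-0.64,0,-0.87,0.39,0.2,-0.76,0.03,-0.59,0.01,-0.87,0.39,0.2,-0.8,0.05,-0.55,0,-0.87,0.39,0.2,-0.82,0.07,-0.49,0,-0.87,0.39,0.2])

```text
t: 28.08
eef_pos: [0.5376, 0.1693, 0.1904]
tool_rot: [-0.143, 0.628, 0.763, 0.047]
contact_force: [0.3, 0.5, -1.6]
gripper_width: 0.392
grasp_force: 43.4
```

>>> jog_arm(moves=[-0.86,0.1,-0.45,0.01,-0.87,0.39,0.2,-0.87,0.12,-0.39,0,-0.87,0.39,0.2,-0.89,0.14,-0.34,0,-0.86,0.39,0.2,-0.91,0.17,-0.28,0.01,-0.87,0.39,0.2,-0.92,0.19,-0.23,0,-0.87,0.39,0.2,-0.93,0.22,-0.17,0,-0.87,0.39,0.2,-0.93,0.24,-0.12,0,-0.87,0.39,0.2,-0.92,0.27,-0.06,0.01,-0.87,0.39,0.2])

```text
t: 28.75
eef_pos: [0.5871, 0.026, 0.2181]
tool_rot: [0.039, 0.699, 0.703, -0.121]
contact_force: [-0.4, 0.7, -2.1]
gripper_width: 0.396
grasp_force: 43.4
```

```bash
python3 - <<'E'
from plan import *
o=get_obs();print(o["q"].round(2),o["gripper_width"])
Rf=lean(RK[2]+np.pi/2+.15,np.pi/4)
plan([(over(Rf,.075,.12),Rf,.2,.97)])
E
```

```text
[ 0.17  0.49 -0.59  1.66  0.45  1.3  -0.55] 0.39620225427162786
[-0.92,0.3,0,0,-0.86,0.39,0.2, -0.91,0.32,0.06,0.01,-0.87,0.39,0.2, -0.9,0.34,0.1,0,-0.86,0.39,0.2, -0.88,0.37,0.17,0,-0.87,0.39,0.2, -0.85,0.39,0.21,0.01,-0.86,0.39,0.2, -0.83,0.42,0.27,0,-0.87,0.39,0.2, -0.81,0.44,0.32,0,-0.86,0.39,0.2, -0.77,0.46,0.36,0.01,-0.86,0.39,0.2]
[-0.73,0.48,0.41,0,-0.87,0.39,0.2, 0,0,0,0,0,0,0.2, 0,0,0,0,0,0,0.2, 0,0,0,0,0,0,0.2, 0,0,0,0,0,0,0.2, 0,0,0,0,0,0,0.2, 0,0,0,0,0,0,0.2, 0,0,0,0,0,0,0.2]
```

>>> jog_arm(moves=[-0.92,0.3,0,0,-0.86,0.39,0.2,-0.91,0.32,0.06,0.01,-0.87,0.39,0.2,-0.9,0.34,0.1,0,-0.86,0.39,0.2,-0.88,0.37,0.17,0,-0.87,0.39,0.2,-0.85,0.39,0.21,0.01,-0.86,0.39,0.2,-0.83,0.42,0.27,0,-0.87,0.39,0.2,-0.81,0.44,0.32,0,-0.86,0.39,0.2,-0.77,0.46,0.36,0.01,-0.86,0.39,0.2])

```text
t: 29.42
eef_pos: [0.637, -0.1177, 0.2447]
tool_rot: [0.217, 0.722, 0.595, -0.28]
contact_force: [-0.9, 0.2, -0.4]
gripper_width: 0.398
grasp_force: 43.4
```

>>> jog_arm(moves=[-0.73,0.48,0.41,0,-0.87,0.39,0.2,0,0,0,0,0,0,0.2,0,0,0,0,0,0,0.2,0,0,0,0,0,0,0.2,0,0,0,0,0,0,0.2,0,0,0,0,0,0,0.2,0,0,0,0,0,0,0.2,0,0,0,0,0,0,0.2])

```text
t: 30.08
eef_pos: [0.6432, -0.1349, 0.2477]
tool_rot: [0.238, 0.721, 0.579, -0.298]
contact_force: [-0.6, 1.1, -0.7]
gripper_width: 0.395
grasp_force: 43.4
```

```bash
python3 - <<'E'
from plan import *
p,R=cur();Rf=lean(RK[2]+np.pi/2+.15,np.pi/4);print(p,over(Rf,.075,.12),np.degrees((R.inv()*Rf).as_rotvec()))
out=[]
for n in("scene","side"):
    c=read_camera(n);im=c["color"].copy();hs=[]
    for y,z in((.075,.172),(-.075,.052)):
        ct=rk(0,y,0);ms=[]
        for dz,r in((0,.0195),(.116,.022),(.125,.022)): ms+=[[ct[0]+r*np.cos(k),ct[1]+r*np.sin(k),z+dz] for k in np.linspace(0,6.28,16)]
        hs.append(cv2.convexHull(proj(c,ms).astype(np.float32)))
    x,y=(np.vstack(hs).reshape(-1,2).mean(0)-[50,65]).astype(int)
    cr=cv2.resize(im[y:y+140,x:x+100],None,fx=4,fy=4,interpolation=cv2.INTER_CUBIC)
    for h in hs: cv2.polylines(cr,[((h-[x-.5,y-.5])*4).round().astype(int)],True,(0,255,0),1)
    out.append(cr)
cv2.imwrite("pics/p6.png",np.hstack(out))
plan([(over(Rf,.075,.105),Rf,.2,.5),(over(Rf,.075,.006),Rf,.2,.46)])
E
```

```text
[ 0.6431518  -0.13489333  0.24772193] [ 0.64302695 -0.13591879  0.24897918] [ 0.00119561 -0.18379056  0.13019085]
[0.22,0,0.26,0,-0.02,0.02,0.2, 0.23,0,0.25,0,-0.02,0.01,0.2, 0.32,0,0.32,0,0,0,0.2, 0.32,0,0.32,0,0,0,0.2, 0.31,0,0.32,0,0,0,0.2, 0.32,0,0.31,0,0,0,0.2, 0.32,0,0.32,0,0,0,0.2, 0.32,0,0.32,0,0,0,0.2]
[0.31,0,0.32,0,0,0,0.2, 0.32,0,0.32,0,0,0,0.2, 0.32,0,0.32,0,0,0,0.2, 0.32,0,0.32,0,0,0,0.2, 0.32,0.01,0.31,0,0,0,0.2, 0,0,0,0,0,0,0.2, 0,0,0,0,0,0,0.2, 0,0,0,0,0,0,0.2]
```

View pics/p6.png

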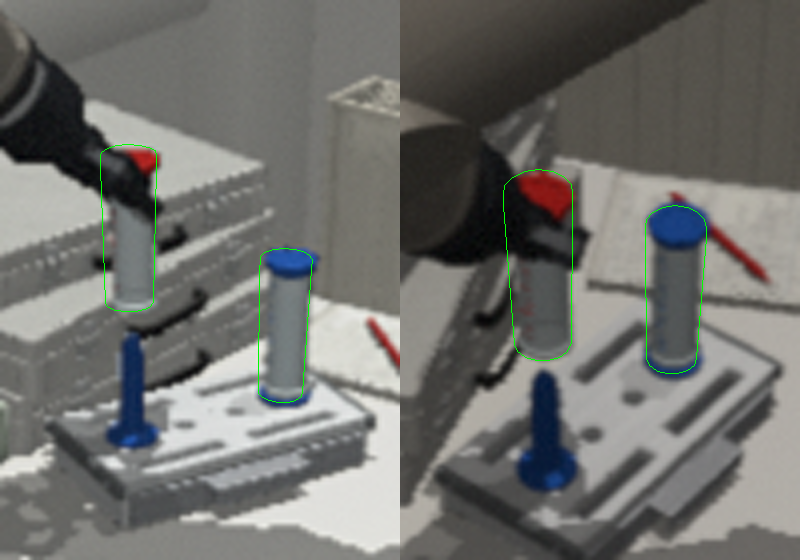

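The blue-footed cylinder stands on the fixed peg, rim on the collar at scene-crop (285,400), upright. The red-footed one hangs aligned over the loose peg with its mouth at (131,303). Lowering it.

>>> jog_arm(moves=[0.22,0,0.26,0,-0.02,0.02,0.2,0.23,0,0.25,0,-0.02,0.01,0.2,0.32,0,0.32,0,0,0,0.2,0.32,0,0.32,0,0,0,0.2,0.31,0,0.32,0,0,0,0.2,0.32,0,0.31,0,0,0,0.2,0.32,0,0.32,0,0,0,0.2,0.32,0,0.32,0,0,0,0.2])

```text
t: 30.85
eef_pos: [0.6429, -0.1358, 0.1787]
tool_rot: [0.239, 0.721, 0.578, -0.299]
contact_force: [0.8, 0.6, -0.3]
gripper_width: 0.391
grasp_force: 43.4
```

>>> jog_arm(moves=[0.32,0,0.32,0,0,0,0.2,0.32,0,0.32,0,0,0,0.2,0.32,0,0.32,0,0,0,0.2,0.3,0,0.3,0,0,0,0.2,0.2,0,0.2,0,0,0,0.2,0.1,0,0.1,0,0,0,0.2,0,0,0,0,0,0,0.2,0,0,0,0,0,0,0.2])

```text
t: 31.52
eef_pos: [0.643, -0.136, 0.1358]
tool_rot: [0.239, 0.721, 0.577, -0.299]
contact_force: [-0.4, 0.0, 0.2]
gripper_width: 0.398
grasp_force: 43.4
```

>>> jog_arm(moves=[0.04,0,0.04,0,0,0,0.2,0.04,0,0.04,0,0,0,0.2,0.04,0,0.04,0,0,0,0.2,0.03,0,0.03,0,0,0,0.2,0,0,0,0,0,0,0.2,0,0,0,0,0,0,0.2,0,0,0,0,0,0,0.2,0,0,0,0,0,0,0.2])

```text
t: 32.18
eef_pos: [0.6431, -0.1361, 0.132]
tool_rot: [0.239, 0.721, 0.577, -0.299]
contact_force: [-0.3, 0.2, 4.8]
gripper_width: 0.398
grasp_force: 43.7
```

>>> jog_arm(moves=[0.03,0,0.03,0,0,0,0.2,0.02,0,0.02,0,0,0,0.2,0,0,0,0,0,0,0.2,0,0,0,0,0,0,0.2,0,0,0,0,0,0,0.2,0,0,0,0,0,0,0.2,0,0,0,0,0,0,0.2,0,0,0,0,0,0,0.2])

```text
t: 32.85
eef_pos: [0.6431, -0.1363, 0.1319]
tool_rot: [0.24, 0.721, 0.577, -0.299]
contact_force: [-3.7, 0.4, 10.0]
gripper_width: 0.392
grasp_force: 44.5
```

Seated at 10 N. I'll release and retreat along the tool axis.

>>> jog_arm(moves=[-0.03,0,-0.03,0,0,0,0.4,0,0,0,0,0,0,0.5,0,0,0,0,0,0,0.7,0,0,0,0,0,0,0.85,0,0,-0.3,0,0,0,0.9,0,0,-0.8,0,0,0,0.9,0,0,-0.9,0,0,0,0.9,0,0,-0.9,0,0,0,0.9])

```text
t: 33.52
eef_pos: [0.6522, -0.0944, 0.173]
tool_rot: [0.239, 0.721, 0.578, -0.299]
contact_force: [0.1, 0.0, 0.3]
gripper_width: 0.895
grasp_force: 0.0
```

>>> jog_arm(moves=[0,0,-0.9,0,0,0,0.9,0,0,-0.9,0,0,0,0.9,0,0,-0.9,0,0,0,0.9,0,0,-0.9,0,0,0,0.9,0,0,0,0,0,0,0.9,0,0,0,0,0,0,0.9,0,0,0,0,0,0,0.9,0,0,0,0,0,0,0.9])

```text
t: 34.18
eef_pos: [0.6625, -0.0474, 0.2221]
tool_rot: [0.239, 0.721, 0.577, -0.3]
contact_force: [0.2, -1.0, 0.3]
gripper_width: 0.899
grasp_force: 0.0
```

```bash
python3 - <<'E'
from plan import *
for n in("scene","side"):
    c=read_camera(n);im=c["color"].astype(int);b,g,r=im[...,0],im[...,1],im[...,2]
    for nm,y,mk in(("red",.075,(r>110)&(g<60)&(b<60)),("blue",-.075,(b>110)&(r<70))):
        q=proj(c,[rk(0,y,.177),rk(0,y,.168),rk(0,y,.049)]).round(1)
        x0,y0=(q[0]-14).astype(int);ys,xs=np.nonzero(mk[y0:y0+28,x0:x0+28])
        print(n,nm,"foot pred",q[:2].mean(0),"seen",(xs.mean()+x0).round(1) if len(xs) else None,(ys.mean()+y0).round(1) if len(ys) else None,len(xs))
    cr=c["color"];u=proj(c,rk(0,0,.09))[0].astype(int)
    cv2.imwrite(f"pics/f_{n}.png",cv2.resize(cr[u[1]-60:u[1]+60,u[0]-60:u[0]+60],None,fx=4,fy=4))
print(get_obs()["contact_force"],cur()[0])
E
```

```text
scene red foot pred [293.7 142.7] seen 295.8 142.0 55
scene blue foot pred [332.85 133.4 ] seen 334.4 132.3 60
side red foot pred [265.1  128.65] seen 265.9 126.6 131
side blue foot pred [298.35 100.95] seen 299.0 99.1 106
[ 0.01290747 -0.46560016 -0.16749085] [ 0.66258808 -0.04737397  0.22209148]
```

```bash
python3 -c "
from station import *
print(hand_in())"
```

```text
the job is handed in; nothing more can be done
None
```

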